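# Move a filed drive carrier from a lever arch file into a recorder

## Task

Lift the lever of the lever arch file so that its rings spring open and stay open, take the punched drive carrier off the file's posts and lay it flat, module upwards, in the pulled-out sled of the opened recorder without dropping it. Push the sled fully home, then press the file's lever back down until the rings are fully shut. Leave the other things on the bench where they are.

Things in the scene. Friction and masses are not known exactly. Their poses are not given: they have to be found in the camera images.
- file: Lever arch file board (fixed), black, 240 x 200 x 8 mm (x, y, z), cover folded back beneath; origin at the centre of its underside, z up. Its -x edge faces roughly to the robot (yaw up to 0.25 rad); it may lie left or right of the recorder. The lever and the steel arches are along its -y side, the posts at x = -40 and +40, y = -30 mm, and the carrier lies on the board at +y of the arches.
- posts (a point): Point mid-way between the tops of the file's two fixed posts (6 mm thick, 80 mm apart along the file's x, tops 53 mm above the bench); axes as the file's. Two arches, hinged 40 mm to -y of the posts, 16 mm above the bench, crowns 60 mm above the bench, close on the posts' tops; as the lever goes up they swing away to -y by 0.9 rad (their ends then up to 80 mm high).
- lever (a joint): Lever angle, rad: 0 = down, rings shut; 1.35 = up (stop), rings open. Over-centre spring: going up it resists with up to about 5 N at the crossbar, past about 0.45 it springs up to 1.35 by itself and stays; coming down it resists with up to about 5 N, below about 0.45 it snaps to 0. It turns about the file's y axis through lever_pivot.
- lever_pivot (a point): The lever's hinge point, fixed on the file at (-75, -60, 30) mm of the file's frame; axes as the file's.
- lever_bar (a point): Centre of the round crossbar at the lever's free end, 85 mm from the pivot; bar 10 mm thick, 32 mm long along the file's y, on a round 8 mm stem. Down, the lever points to the file's -x sloping up 18 degrees: bar 56 mm above the bench, 36 mm beyond the board's edge, free underneath. Up, it stands at 95 degrees (5 past upright, leaning to +x), bar 115 mm above the bench.
- carrier_mid (a point): Centre of the dark steel drive module, 50 x 56 x 20 mm (x, y, z), on the loose carrier (about 0.25 kg). It stands on an aluminium plate 104 x 84 x 4 mm; plate's underside 14 mm below this point, plate's centre 12 mm to -y; two 13 mm holes at x = -40 and 40, y = -42 mm hold the posts at the start, axes as the file's. Grasp the module across its 50 mm (x); the plate reaches 27 mm past it there.
- recorder: Opened grey recorder without its cover (fixed), 240 x 190 x 50 mm, a green circuit board in its rear half; its front faces roughly to the robot (-x); origin on the bench, 50 mm behind (+x of) its front face.
- sled (a joint): How far the recorder's drive sled is pulled out, m: 0 = fully home (front plate flush with the recorder's front), at the start 0.075 to 0.10; it slides along the recorder's x and takes about 2 to 3 N to move, and stays where it is left.
- sled_in (a point): Centre of the sled's inner floor, 10 mm above the bench; open-topped tray, inside 129 mm along x, 108 mm along y, side and rear walls 12 mm high, front plate up to 49 mm above the bench; axes as the recorder's; moves with the sled. The carrier lies in it with its long side along x, either way round.
- sled_front (a point): Centre of the outer face of the sled's front plate (130 mm wide, from 7 to 49 mm above the bench), 30 mm above the bench; pushed to the recorder's +x; moves with the sled.
- screwdriver: Bystander: screwdriver, 160 mm, lying; origin at its centre underneath.
- mouse: Bystander: black computer mouse, 100 x 56 x 29 mm; origin at its centre underneath.
- mug: Bystander: white mug, 76 mm wide, 90 mm high; origin at its centre underneath.
- hammer: Bystander: hammer with a wooden handle, 280 mm, lying; origin at its centre underneath.
- adapter: Bystander: black power brick, 90 x 50 x 30 mm; origin at its centre underneath.
- partsbox: Bystander: open cardboard box, 110 x 90 x 50 mm; origin at its centre underneath.
- bare_drive: Bystander: flat bare drive, 100 x 70 x 10 mm, without a punched plate; origin at its centre underneath.
Not all that is in view belongs to the job. Of the things shaped like the part that bears carrier_mid, the aluminium one is meant.

How it is judged:
By the outcome, as a careful person would: the job done as asked, in the order asked, and still so for the second after the job is handed in, with the robot touching nothing.
It also fails if it takes over 72 s, if anything falls off the work surface, if the arm or the gripper's body presses on something with over 40 N, if the wrist force passes 120 N, or if a joint passes its speed limit or range.

## Robot

A 6-joint arm with a two-finger parallel gripper is mounted at the origin on the work surface. World frame = base frame: x ahead of the robot, y to its left, z up, the work surface at z = 0. Lengths are in m, angles in degrees, forces in N, time in s.
With the tool pointing down it reaches from about 0.3 to 0.95 m from the base axis. Payload 3.1 kg.
Tool frame: the origin (TCP) lies between the finger pads; the fingertips stand 11 mm ahead of it and the grasp point (between the pads) lies 8 mm behind it (arm.tip_reach is the distance from the TCP to the fingertips, in m); z points along the fingers, y is the direction in which the jaws open and shut (so a half turn about z gives the same grasp; the last joint's range is limited). The gripper opens to 85 mm and grips with 20 to 120 N. Pads are 22 mm wide; open, the fingers measure 114 mm over their backs; the gripper's body (76 mm by 85 mm) begins 54 mm behind the grasp point. The pads swing forward as they close: fully open they stand 13 mm farther back than shut.
Start: joints at [-71.259, 17.653, 93.61, -0, 68.738, -3.994], TCP at [0.242, -0.576, 0.215] pointing down, gripper open.
Joint ranges: [-175.34, 175.34], [-45.06, 112.39], [2.9, 150.54], [-68.45, 248.45], [3.09, 151.38], [-168.51, 168.51]. Speed limits (degrees/s): [159.86, 159.86, 180, 180, 180, 180].

## Interface

Orientations are given as [roll, pitch, yaw] about the fixed x, y, z axes, in that order (R = Rz(yaw) Ry(pitch) Rx(roll)).
In Python, from bench import arm gives the robot as it stands. The module is installed in compiled form; this text tells all that it offers.
- The arm moves only by the tool step_arm, never from a script. Its argument "commands" is a list of rows, each a list of 7 numbers: the closure, from -1 (fully open) to 1 (shut), so that 0 is half open, then the shift along the tool's x, y, z as a fraction of full scale, then the turn, a rotation vector about the tool's x, y, z as a fraction of full scale. A call has exactly 5 rows; each row is the pose to reach, as a shift and turn from the pose commanded when the call began, along the tool's axes at that moment; what a row does not reach only later rows make up. Full scale, the value 1, is 0.15 m for a shift and pi/2 rad for a turn. A row lasts 1/12 s, in which the tool goes at most 41.7 mm and 7.16 degrees, less where a joint would pass 70% of its speed; a pose out of reach is approached as far as the arm can. A call with a number of a shift or a turn outside -1 to 1 is refused whole. A call with a gripper value outside its range is refused whole. The fingers move at their own pace and stop on an object; the grip force is fixed at half the most. Time passes only in rows, so rows that repeat a pose let the fingers close, or fill a call up. It gives the time, the measured TCP pose, the force and the opening at its end, in the units of the state.
- arm.get_obs(): the state, without advancing time (a new reading comes with each control period).
- arm.get_image(name): name is "scene" or "top"; returns a dict with "color" (420x560x3 uint8, blue, green, red), "range_z" (420x560 float32, m along the optical axis (not along the pixel's ray), 0 where there is no reading), "mtx" (3x3 intrinsics, pixels), "rvec" (rotation vector, rad) and "tvec" (3), from world to camera coordinates, as OpenCV has them. Camera axes: x right, y down, z forward; pixel columns grow to the right and rows downward; lengths in m; the calibration is good to about 2 mm. A picture is of the moment at which its call begins.
- arm.finish_job(): hands the job in, once; it reports no verdict.
The state is a dict: "t": time; "qpos": joint angles; "qvel": joint speeds; "joint_efforts": joint torques, N m; "position": TCP position; "tool_rot": TCP orientation; "ft_force": force on the tool from outside, world axes, zero at the start; "moment": the same for the moment, N m; "gripper_width": opening from 0.0 (shut) to 1.0 (fully open).
Only numpy, scipy, OpenCV 4.12 (cv2) and the standard library are available. Lean on these libraries where they do the work, as an engineer would, in place of code of your own. Each camera call takes 0.05 s, during which the arm holds its last target.

## Working session

There is one attempt and no reset: what is moved stays moved. The work goes in short steps, Python scripts to look and compute and a tool call to move; the robot and the scene stay as the last step left them, time stands still between calls to the robot, and variables do not carry over. Pictures are saved under pics/ and viewed, and the job is handed in when it is done.

Besides the shell and the picture viewer there is one more tool, called by a JSON object that holds its "fn" and its "kwargs". step_arm: Moves the arm, as the interface text tells. Shift numbers are shares of 0.15 m and turn numbers shares of pi/2 rad, none past 1 either way. Its arguments: {"type":"object","properties":{"commands":{"type":"array"}},"required":["commands"]}

```bash
mkdir -p pics
cat > h.py <<'E'
import numpy as np, cv2
from bench import arm
def grab(name,tag):
    im=arm.get_image(name); np.savez(f'pics/{tag}.npz',**im); cv2.imwrite(f'pics/{tag}.png',im['color']); return im
def load(tag): return dict(np.load(f'pics/{tag}.npz'))
def cam(im):
    R=cv2.Rodrigues(im['rvec'])[0]; return R,np.asarray(im['tvec']).reshape(3),im['mtx']
def xyz(im):
    R,t,K=cam(im); z=im['range_z']; v,u=np.mgrid[:z.shape[0],:z.shape[1]]
    P=np.stack([(u-K[0,2])/K[0,0]*z,(v-K[1,2])/K[1,1]*z,z],-1); return (P-t)@R
def ray(im,u,v,h):
    R,t,K=cam(im); d=R.T@np.array([(u-K[0,2])/K[0,0],(v-K[1,2])/K[1,1],1]); c=-R.T@t
    return c+d*(h-c[2])/d[2]
def proj(im,P): return cv2.projectPoints(np.array(P,float).reshape(-1,3),im['rvec'],im['tvec'],im['mtx'],None)[0].reshape(-1,2)
E
python3 - <<'E'
from h import *
a=grab('top','top0');b=grab('scene','sc0')
for i in(a,b):
    R,t,K=cam(i);print(-R.T@t,R[2],K[0,0])
o=arm.get_obs();print({k:np.round(v,3) for k,v in o.items()},arm.tip_reach)
E
```

```text
[0.26166923 0.01654245 1.44355646] [ 0.20625392 -0.00708688 -0.97847284] 424.09269919051195
[ 1.14145521 -0.35100473  0.97755831] [-0.52041148  0.32377173 -0.79015426] 400.05748320491875
{'t': np.float64(0.1), 'qpos': array([-7.1259e+01,  1.7699e+01,  9.3682e+01, -1.0000e-03,  6.8738e+01,
       -3.9950e+00]), 'qvel': array([-0.048, -0.114, -0.176, -0.099,  0.043, -0.013]), 'joint_efforts': array([-1.0000e-03, -4.1641e+01, -2.7764e+01, -0.0000e+00,  4.0000e-03,
       -0.0000e+00]), 'position': array([ 0.241, -0.576,  0.214]), 'tool_rot': array([-1.79881e+02, -8.00000e-03,  2.27370e+01]), 'ft_force': array([ 0.371, -0.011,  0.164]), 'moment': array([-0.028,  0.034,  0.011]), 'gripper_width': np.float64(1.0)} 0.011
```

View pics/top0.png

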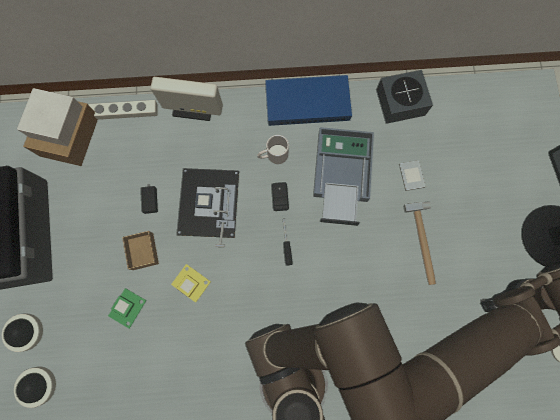

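View pics/sc0.png

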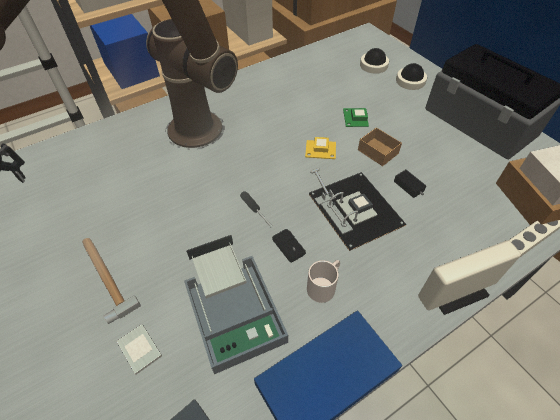

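Run:
```python
from h import *
a=load('top0');b=load('sc0')
def crop(i,x0,y0,x1,y1,f,n):
    cv2.imwrite(n,cv2.resize(i['color'][y0:y1,x0:x1],None,fx=f,fy=f,interpolation=cv2.INTER_CUBIC))
crop(a,165,155,255,255,6,'pics/c1.png');crop(a,300,120,385,230,5,'pics/c2.png')
crop(b,300,160,410,250,7,'pics/c3.png');crop(b,175,225,300,375,4,'pics/c4.png')
```

```text
(no output)
```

View pics/c1.png

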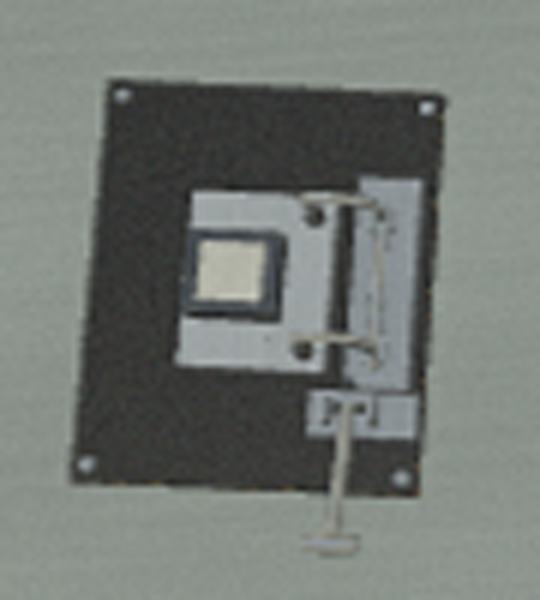

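View pics/c2.png

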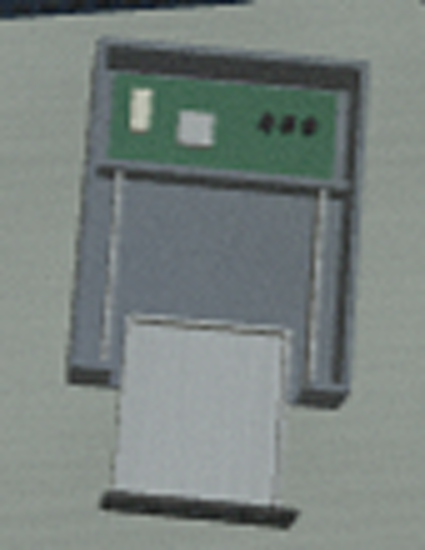

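View pics/c3.png

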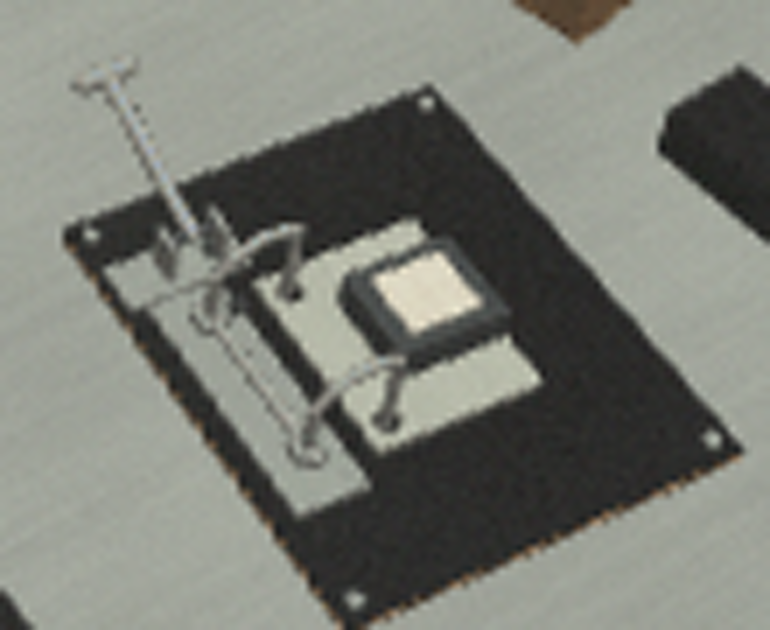

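View pics/c4.png

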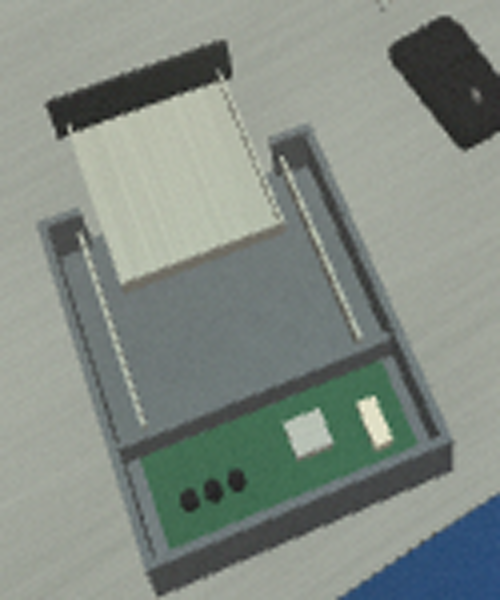

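```bash
cat > fit.py <<'E'
from h import *
from scipy.optimize import least_squares
a=load('top0');b=load('sc0')
c1=lambda u,v:(u/6+165-.4,v/6+155-.4)
c2=lambda u,v:(u/5+300-.4,v/5+120-.4)
c3=lambda u,v:(u/7+300-.4,v/7+160-.4)
c4=lambda u,v:(u/4+175-.4,v/4+225-.4)
def W(p,L):
    c,s=np.cos(p[2]),np.sin(p[2]); L=np.array(L,float)
    return np.stack([p[0]+c*L[:,0]-s*L[:,1],p[1]+s*L[:,0]+c*L[:,1],L[:,2]],-1)
def fit(p0,la,ua,lb,ub):
    f=lambda p:np.r_[(proj(a,W(p,la))-ua).ravel(),(proj(b,W(p,lb))-ub).ravel()]
    r=least_squares(f,p0,loss='soft_l1'); print(np.round(r.x,4),'deg',np.degrees(r.x[2]));print(np.round(r.fun.reshape(-1,2),1).tolist());return r.x
F=fit([.55,.25,0],[(.12,.1,.008),(.12,-.1,.008),(-.12,.1,.008),(-.12,-.1,.008),(-.075-.085*np.cos(np.radians(18)),-.06,.056)],
 [c1(108,80),c1(445,97),c1(70,484),c1(420,494),c1(332,543)],
 [(-.12,.1,.008),(.12,.1,.008),(-.12,-.1,.008),(-.075-.085*np.cos(np.radians(18)),-.06,.056)],
 [c3(430,86),c3(745,452),c3(66,232),c3(105,73)])
Rr=fit([.6,-.1,0],[(.19,.095,.05),(.19,-.095,.05),(-.05,.095,.05)],[c2(100,37),c2(370,62),c2(68,368)],
 [(.19,-.095,.05),(.19,.095,.05),(-.05,-.095,.05),(-.05,.095,.05)],[c4(158,570),c4(452,440),c4(40,222),c4(308,128)])
# sled front top edge ends
for im,pts in((a,[c2(104,492),c2(298,511)]),(b,[c4(48,103),c4(227,42)])):
    for q in pts:
        w=ray(im,*q,.049)-np.r_[Rr[:2],0]; c,s=np.cos(Rr[2]),np.sin(Rr[2]); print('sled',c*w[0]+s*w[1],-s*w[0]+c*w[1])
# carrier module top corners z? origin carrier_mid z=.008+.014=.022, top .032
for im,pts in((a,[c1(194,228),c1(288,234),c1(184,314),c1(280,322)]),(b,[c3(342,292),c3(448,240),c3(508,308),c3(400,360)])):
    for q in pts:
        w=ray(im,*q,.032)-np.r_[F[:2],0]; c,s=np.cos(F[2]),np.sin(F[2]); print('mod',c*w[0]+s*w[1],-s*w[0]+c*w[1])
np.savez('fit.npz',F=F,R=Rr)
print('pivot,bar',W(F,[(-.075,-.06,.03),(-.1558,-.06,.056),(-.075+.085*np.cos(np.radians(95)),-.06,.115)]))
E
python3 fit.py
```

```text
[ 0.619   0.2555 -0.1074] deg -6.154593316694018
[[0.2, -0.1], [0.3, -0.8], [0.2, -0.5], [0.1, 0.2], [0.3, 0.2], [0.3, -0.6], [0.3, -0.7], [-0.4, -0.7], [0.3, 0.1]]
[ 0.6507 -0.2121 -0.1611] deg -9.232284438877148
[[-0.2, -0.3], [0.1, -0.6], [0.8, -0.5], [-2.0, 0.1], [1.2, -0.4], [-0.5, -0.0], [0.7, -1.8]]
sled -0.13482577732379183 0.06647922713247821
sled -0.13546314046681643 -0.06349699558901165
sled -0.13657128603925212 -0.06464452016456258
sled -0.13488657141371002 0.06443844092205864
mod 0.02561480196174853 0.03696151752727247
mod 0.024269798501216595 -0.01721928366558412
mod -0.025025689404770367 0.03845420369666168
mod -0.027439403538982804 -0.016568601682204358
mod -0.015203964666237815 -0.021011681543257422
mod -0.019124418474101467 0.036621308129147045
mod 0.024861739480392695 0.03803046670312731
mod 0.027710581739557386 -0.019281325831874817
pivot,bar [[0.53803661 0.20390299 0.03      ]
 [0.45770232 0.21256567 0.056     ]
 [0.53067107 0.20469724 0.115     ]]
```

```bash
cat >> h.py <<'E'
from scipy.spatial.transform import Rotation as Ro
def now():
    o=arm.get_obs(); return np.array(o['position']),Ro.from_euler('xyz',o['tool_rot'],degrees=True),o
def plan(wps):
    """wps: list of (x,y,z,yaw) ; prints shifts/turns (in units) from present pose"""
    p,R,o=now()
    for w in wps:
        d=R.inv().apply(np.array(w[:3])-p)/.15
        tgt=Ro.from_euler('xyz',[180,0,w[3]],degrees=True) if len(w)==4 else Ro.from_euler('xyz',w[3:],degrees=True)
        print(np.round(d,3).tolist(),np.round((R.inv()*tgt).as_rotvec()/(np.pi/2),3).tolist(),'max',np.abs(d).max().round(2),'len',(np.linalg.norm(d)*.15).round(3))
f=np.load('fit.npz') if __import__('os').path.exists('fit.npz') else None
def fw(l,P=None):
    P=f['F'] if P is None else P
    c,s=np.cos(P[2]),np.sin(P[2]); return np.array([P[0]+c*l[0]-s*l[1],P[1]+s*l[0]+c*l[1],l[2]])
FY=-6.15
E
python3 - <<'E'
from h import *
plan([(*fw((-.1558,-.06,.17)),FY)])
E
```

```text
[3.362, -4.288, 0.304] [-0.001, 0.0, 0.321] max 4.29 len 0.819
```

{"fn": "step_arm", "kwargs": {"commands": [[-1,0.16,-0.2,0,0,0,0],[-1,0.31,-0.4,0,0,0,0],[-1,0.47,-0.6,0,0,0,0],[-1,0.63,-0.8,0,0,0,0],[-1,0.78,-1,0,0,0,0]]}}

```text
t: 0.52
position: [0.2914, -0.3908, 0.2146]
tool_rot: [-179.9, -0.0, 22.7]
ft_force: [1.0, -0.6, 0.4]
gripper_width: 1.002
```

{"fn": "step_arm", "kwargs": {"commands": [[-1,0.16,-0.2,0,0,0,0],[-1,0.31,-0.4,0,0,0,0],[-1,0.47,-0.6,0,0,0,0],[-1,0.63,-0.8,0,0,0,0],[-1,0.78,-1,0,0,0,0]]}}

```text
t: 0.93
position: [0.3412, -0.2073, 0.215]
tool_rot: [-180.0, -0.0, 22.7]
ft_force: [1.0, -0.1, 0.0]
gripper_width: 1.0
```

{"fn": "step_arm", "kwargs": {"commands": [[-1,0.16,-0.2,0,0,0,0],[-1,0.31,-0.4,0,0,0,0],[-1,0.47,-0.6,0,0,0,0],[-1,0.63,-0.8,0,0,0,0],[-1,0.78,-1,0,0,0,0]]}}

```text
t: 1.35
position: [0.3913, -0.0238, 0.2152]
tool_rot: [180.0, -0.0, 22.7]
ft_force: [1.6, -0.8, 0.6]
gripper_width: 1.0
```

{"fn": "step_arm", "kwargs": {"commands": [[-1,0.16,-0.2,0,0,0,0],[-1,0.31,-0.4,0,0,0,0],[-1,0.47,-0.6,0,0,0,0],[-1,0.63,-0.8,0,0,0,0],[-1,0.78,-1,0,0,0,0]]}}

```text
t: 1.77
position: [0.4412, 0.1598, 0.215]
tool_rot: [180.0, 0.0, 22.8]
ft_force: [0.8, -0.8, 0.1]
gripper_width: 0.999
```

Run:
```python
from h import *
print(now()[0],now()[1].as_euler('xyz',degrees=True),now()[2]['t'])
plan([(*fw((-.1558,-.06,.12)),FY)])
```

```text
[0.44115031 0.15984853 0.21502204] [1.79991606e+02 6.86232739e-03 2.27713625e+01] 1.7667
[0.238, -0.281, 0.633] [0.0, 0.0, 0.321] max 0.63 len 0.11
```

{"fn": "step_arm", "kwargs": {"commands": [[-1,0.06,-0.07,0.1,0,0,0.07],[-1,0.12,-0.14,0.2,0,0,0.14],[-1,0.18,-0.21,0.35,0,0,0.21],[-1,0.238,-0.281,0.5,0,0,0.28],[-1,0.238,-0.281,0.633,0,0,0.321]]}}

```text
t: 2.18
position: [0.4583, 0.2125, 0.1191]
tool_rot: [-179.9, -0.0, -6.3]
ft_force: [0.7, 0.4, 0.7]
gripper_width: 1.001
```

Run:
```python
from h import *
a=grab('top','t1');b=grab('scene','s1')
cv2.imwrite('pics/t1c.png',cv2.resize(a['color'][155:275,160:280],None,fx=5,fy=5,interpolation=3))
cv2.imwrite('pics/s1c.png',cv2.resize(b['color'][130:230,280:400],None,fx=5,fy=5,interpolation=3))
print(now()[0],now()[1].as_euler('xyz',degrees=True),now()[2]['t'])
print(proj(a,fw((-.1558,-.06,.056))),proj(b,fw((-.1558,-.06,.056))))
plan([(*fw((-.1558,-.06,.05)),FY)])
```

```text
[0.45411288 0.2095965  0.11633894] [179.76119494   0.47997429  -6.07952518] 2.2833
[[220.2275667  245.24058613]] [[314.88457563 170.18208778]]
[0.025, -0.024, 0.442] [0.003, 0.005, 0.001] max 0.44 len 0.067
```

View pics/t1c.png

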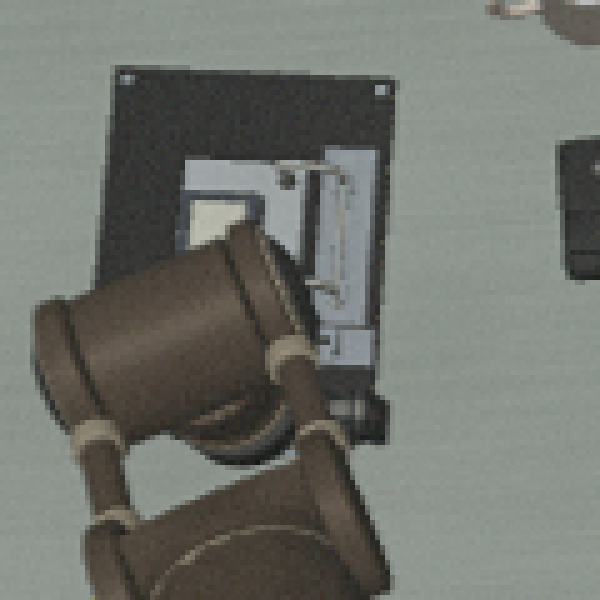

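View pics/s1c.png

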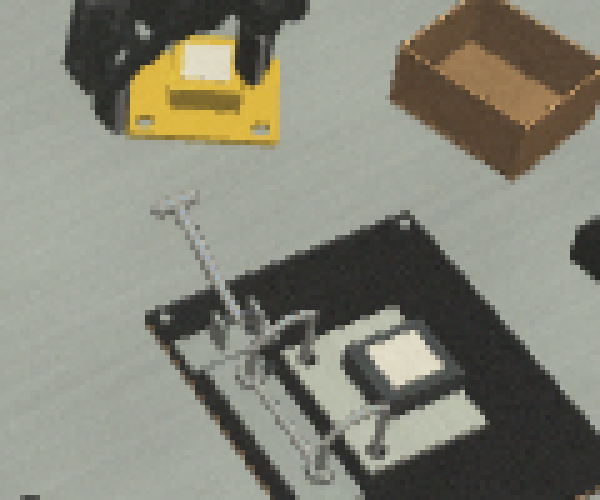

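{"fn": "step_arm", "kwargs": {"commands": [[-1,0,0,0.1,0,0,0],[-1,0,0,0.25,0,0,0],[-1,0,0,0.4,0,0,0],[-1,0,0,0.46,0,0,0],[-1,0,0,0.46,0,0,0]]}}

```text
t: 2.7
position: [0.4561, 0.2094, 0.0499]
tool_rot: [179.9, 0.2, -6.1]
ft_force: [-1.6, -0.5, -0.2]
gripper_width: 0.997
```

Run:
```python
from h import *
b=grab('scene','s2')
cv2.imwrite('pics/s2c.png',cv2.resize(b['color'][110:210,260:360],None,fx=6,fy=6,interpolation=3))
plan([(*fw((-.1558,-.06,.05)),FY)]);print(now()[0],now()[1].as_euler('xyz',degrees=True))
```

```text
[0.0, -0.017, 0.008] [0.001, 0.001, 0.0] max 0.02 len 0.003
[0.45735462 0.2099653  0.05121769] [ 1.79951003e+02  9.36133660e-02 -6.12807275e+00]
```

View pics/s2c.png

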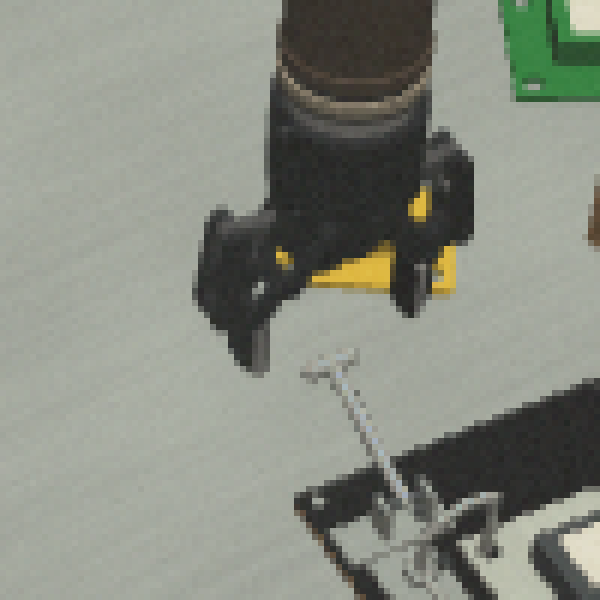

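Run:
```python
from h import *
b=load('s2');p,R,o=now()
for dz in(-.002,.0,-.013,.011):
  for y in(-.0425,.0425,-.05,.05):
    for x in (-.011,.011):
      print(dz,y,x,((proj(b,p+R.apply([x,y,dz]))-[260,110])*6).round())
```

```text
-0.002 -0.0425 -0.011 [[384. 327.]]
-0.002 -0.0425 0.011 [[405. 353.]]
-0.002 0.0425 -0.011 [[244. 379.]]
-0.002 0.0425 0.011 [[264. 407.]]
-0.002 -0.05 -0.011 [[396. 322.]]
-0.002 -0.05 0.011 [[417. 349.]]
-0.002 0.05 -0.011 [[231. 384.]]
-0.002 0.05 0.011 [[251. 412.]]
0.0 -0.0425 -0.011 [[383. 329.]]
0.0 -0.0425 0.011 [[404. 356.]]
0.0 0.0425 -0.011 [[244. 382.]]
0.0 0.0425 0.011 [[264. 410.]]
0.0 -0.05 -0.011 [[395. 325.]]
0.0 -0.05 0.011 [[416. 351.]]
0.0 0.05 -0.011 [[231. 387.]]
0.0 0.05 0.011 [[251. 414.]]
-0.013 -0.0425 -0.011 [[385. 312.]]
-0.013 -0.0425 0.011 [[406. 339.]]
-0.013 0.0425 -0.011 [[245. 365.]]
-0.013 0.0425 0.011 [[265. 393.]]
-0.013 -0.05 -0.011 [[397. 308.]]
-0.013 -0.05 0.011 [[419. 334.]]
-0.013 0.05 -0.011 [[232. 370.]]
-0.013 0.05 0.011 [[252. 397.]]
0.011 -0.0425 -0.011 [[382. 344.]]
0.011 -0.0425 0.011 [[403. 370.]]
0.011 0.0425 -0.011 [[243. 396.]]
0.011 0.0425 0.011 [[263. 424.]]
0.011 -0.05 -0.011 [[394. 339.]]
0.011 -0.05 0.011 [[415. 366.]]
0.011 0.05 -0.011 [[231. 401.]]
0.011 0.05 0.011 [[250. 429.]]
```

Run:
```python
from h import *
b=grab('scene','s3');p,R,o=now();print(p)
X=xyz(b)
L=R.inv().apply((X-p).reshape(-1,3)).reshape(X.shape)
m=(np.abs(L)<.08).all(-1)&(X[...,2]>.02)&(b['range_z']>0)
for v in range(155,178,1):
    for u in list(range(296,308))+list(range(322,336)):
        if m[v,u]: print((u,v),(L[v,u]*1000).round().astype(int),end=' ')
    print()
```

```text
[0.45848536 0.21046244 0.05218319]
(326, 155) [ -7 -42 -48] (327, 155) [ -1 -41 -53] (328, 155) [  5 -41 -58] (329, 155) [  9 -42 -61] (330, 155) [ 12 -43 -63] (331, 155) [ 10 -49 -58] (332, 155) [  6 -55 -53] 
(303, 156) [ -7  41 -80] (326, 156) [ -5 -41 -45] (327, 156) [ -1 -42 -48] (328, 156) [  4 -42 -53] (329, 156) [  9 -43 -56] (330, 156) [ 14 -43 -61] (331, 156) [  5 -53 -49] (332, 156) [  6 -56 -48] 
(301, 157) [ -9  46 -76] (302, 157) [ -5  45 -79] (325, 157) [-10 -41 -36] (326, 157) [ -3 -41 -42] (327, 157) [  0 -42 -45] (328, 157) [  6 -42 -50] (329, 157) [ 10 -43 -53] (330, 157) [ 12 -45 -54] (331, 157) [  7 -52 -46] 
(301, 158) [ -3  50 -79] (325, 158) [-11 -42 -31] (326, 158) [ -4 -42 -37] (327, 158) [  1 -41 -42] (328, 158) [  5 -42 -45] (329, 158) [  9 -43 -48] (330, 158) [  7 -48 -44] (331, 158) [  8 -52 -43] 
(301, 159) [  1  52 -79] (302, 159) [  1  49 -78] (326, 159) [ -4 -42 -33] (327, 159) [  1 -42 -37] (328, 159) [  8 -41 -43] (329, 159) [ 11 -42 -45] (330, 159) [ 11 -46 -43] (331, 159) [  8 -52 -39] 
(301, 160) [  3  53 -77] (306, 160) [ 12  41 -79] (326, 160)
[... 1251 characters left out ...]
 166) [ 11  46 -56] 
(298, 167) [ -5  58 -42] (299, 167) [  0  57 -47] (300, 167) [  7  57 -53] (301, 167) [  6  53 -51] (302, 167) [  3  48 -45] (303, 167) [  9  49 -51] (304, 167) [ 10  45 -51] 
(299, 168) [  2  58 -44] (300, 168) [  7  57 -49] (301, 168) [  6  54 -47] (302, 168) [  4  49 -42] (303, 168) [ 13  50 -51] (304, 168) [ 11  46 -47] 
(300, 169) [  5  56 -42] (301, 169) [  7  54 -43] (302, 169) [  7  50 -41] (303, 169) [ 11  49 -45] (304, 169) [  9  45 -41] 
(300, 170) [  6  56 -39] (301, 170) [  6  53 -37] (302, 170) [  8  51 -38] (303, 170) [  8  47 -37] (304, 170) [ 10  45 -38] 
(302, 171) [  8  51 -34] (303, 171) [ 13  50 -37] (304, 171) [ 12  46 -36] 
(302, 172) [  8  50 -29]
```

Run:
```python
from h import *
def st(tag,p,yaw,dims=.075):
    im=load(tag); X=xyz(im); R=Ro.from_euler('xyz',[180,0,yaw],degrees=True)
    L=R.inv().apply((X-p).reshape(-1,3)).reshape(X.shape)
    m=(np.abs(L[...,0])<.025)&(np.abs(L[...,1])<.065)&(np.abs(L[...,1])>.035)&(L[...,2]>-.12)&(X[...,2]>.02)&(im['range_z']>0)
    # dark only
    z=L[m][:,2]; print(tag,m.sum(),np.sort(z)[-12:].round(3))
st('s1',np.array([.4583,.2125,.119]),-6.3)
st('s2',np.array([.4573,.21,.0512]),-6.1)
st('s3',np.array([.4585,.2105,.0522]),-6.1)
a=grab('top','t3');print(now()[0])
cv2.imwrite('pics/t3c.png',cv2.resize(a['color'][180:290,160:280],None,fx=5,fy=5,interpolation=3))
```

```text
s1 356 [-0.03  -0.029 -0.029 -0.029 -0.029 -0.028 -0.027 -0.026 -0.026 -0.026
 -0.025 -0.024]
s2 296 [-0.036 -0.035 -0.035 -0.034 -0.033 -0.032 -0.031 -0.03  -0.03  -0.03
 -0.028 -0.028]
s3 289 [-0.036 -0.036 -0.035 -0.034 -0.033 -0.033 -0.032 -0.031 -0.03  -0.029
 -0.027 -0.027]
[0.45914523 0.2107315  0.05275183]
```

View pics/t3c.png

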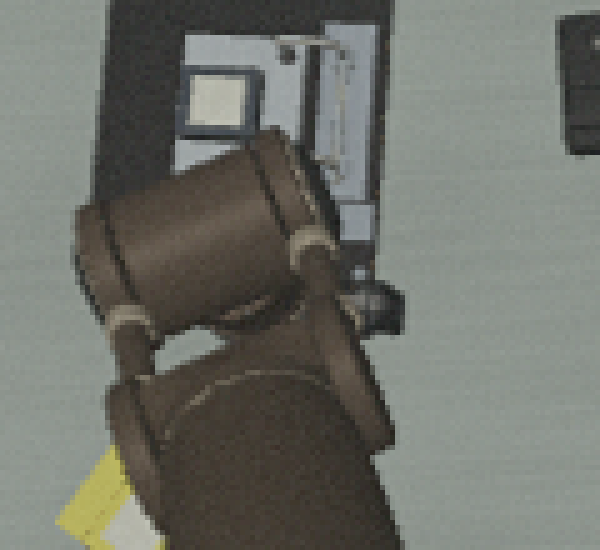

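Run:
```python
from h import *
plan([(*fw((-.1558,-.06,.03)),FY)]);print(now()[0],now()[1].as_euler('xyz',degrees=True))
```

```text
[-0.011, -0.011, 0.152] [-0.001, -0.001, 0.0] max 0.15 len 0.023
[0.45914523 0.2107315  0.05275183] [-1.79942592e+02 -1.19895372e-01 -6.13844381e+00]
```

{"fn": "step_arm", "kwargs": {"commands": [[-1,0,-0.01,0.07,0,0,0],[-1,0,-0.01,0.13,0,0,0],[-1,0,-0.01,0.13,0,0,0],[-1,0,-0.01,0.13,0,0,0],[-0.5,0,-0.01,0.13,0,0,0]]}}

```text
t: 3.27
position: [0.458, 0.212, 0.0317]
tool_rot: [180.0, 0.0, -6.1]
ft_force: [0.2, 0.7, 0.9]
gripper_width: 0.883
```

{"fn": "step_arm", "kwargs": {"commands": [[0,0,0,0,0,0,0],[0.5,0,0,0,0,0,0],[1,0,0,0,0,0,0],[1,0,0,0,0,0,0],[1,0,0,0,0,0,0]]}}

```text
t: 3.68
position: [0.4582, 0.2119, 0.0325]
tool_rot: [180.0, -0.0, -6.1]
ft_force: [-1.6, -0.2, 4.4]
gripper_width: 0.318
```

Run:
```python
from h import *
b=grab('scene','s4')
cv2.imwrite('pics/s4c.png',cv2.resize(b['color'][110:210,260:360],None,fx=6,fy=6,interpolation=3))
plan([(*fw((-.1558,-.06,.03)),FY)]);print(now()[0],now()[1].as_euler('xyz',degrees=True),now()[2]['gripper_width'],now()[2]['ft_force'])
```

```text
[-0.004, -0.004, 0.017] [0.0, -0.0, 0.0] max 0.02 len 0.003
[0.45831282 0.21195009 0.03247799] [ 1.79996586e+02 -1.38933715e-02 -6.14908231e+00] 0.31656131442116503 [-0.91536161 -0.88573708  4.94403191]
```

View pics/s4c.png

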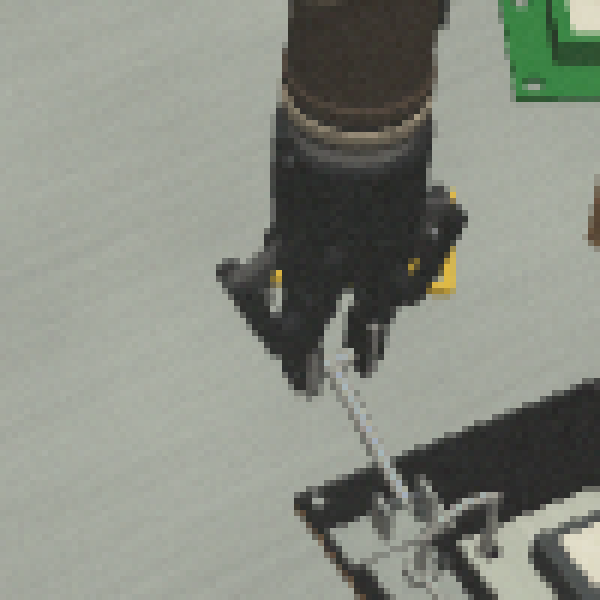

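{"fn": "step_arm", "kwargs": {"commands": [[1,0.025,0,-0.064,0,0,0],[1,0.058,0,-0.125,0,0,0],[1,0.092,0,-0.174,0,0,0],[1,0.131,0,-0.218,0,0,0],[1,0.175,0,-0.259,0,0,0]]}}

```text
t: 4.15
position: [0.486, 0.2093, 0.0721]
tool_rot: [-180.0, -0.1, -6.1]
ft_force: [0.4, -0.1, -0.7]
gripper_width: 0.167
```

{"fn": "step_arm", "kwargs": {"commands": [[1,0.073,0,-0.052,0,0,0],[1,0.152,0,-0.091,0,0,0],[1,0.237,0,-0.118,0,0,0],[1,0.325,0,-0.131,0,0,0],[1,0.413,0,-0.131,0,0,0]]}}

```text
t: 4.57
position: [0.548, 0.2024, 0.0929]
tool_rot: [-180.0, -0.2, -6.1]
ft_force: [-0.2, -0.9, -0.4]
gripper_width: 0.001
```

Run:
```python
from h import *
b=grab('scene','s5')
cv2.imwrite('pics/s5c.png',cv2.resize(b['color'][110:230,270:390],None,fx=5,fy=5,interpolation=3))
o=now();print(o[0],o[1].as_euler('xyz',degrees=True),o[2]['gripper_width'],o[2]['ft_force'])
```

```text
[0.55104263 0.20220156 0.09312545] [-179.92319472   -0.37668586   -6.17366998] -0.0007477851266019817 [ 3.04511778 -0.06654598  0.50439071]
```

View pics/s5c.png

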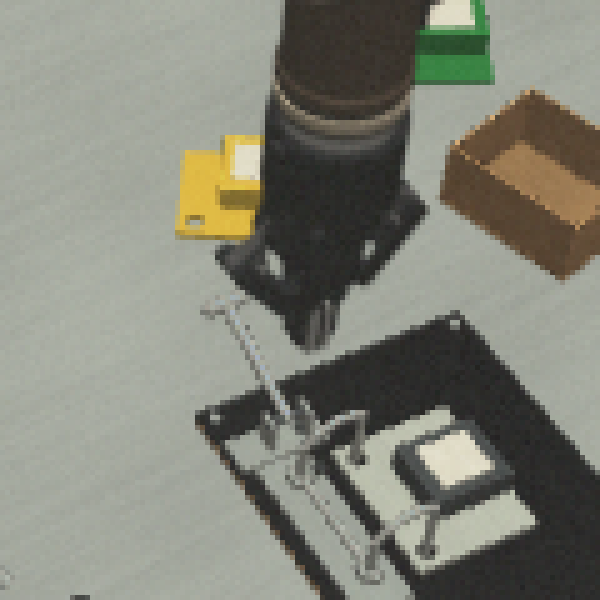

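Run:
```python
from h import *
b=load('s5');p,R,o=now()
print((proj(b,p+R.apply([[0,0,.011],[0,0,0],[0,0,-.02]]))-[270,110])*5)
X=xyz(b)
for v,u in[(179,332),(178,333),(177,333),(176,334),(174,332),(172,333)]:
    print((u,v),X[v,u].round(4),(R.inv().apply(X[v,u]-p)*1000).round(1))
# lever bar pts
for v,u in[(170,316),(171,312),(169,319)]: print(X[v,u].round(4))
print(fw((-.1558,-.06,.056)))
```

```text
[[304.84023852 372.59777849]
 [306.48991701 360.15566665]
 [309.55189402 337.06179677]]
(332, 179) [0.5575 0.1973 0.1152] [  7.    4.2 -22. ]
(333, 178) [0.5586 0.1996 0.1191] [  7.9   1.8 -25.9]
(333, 177) [0.5587 0.1989 0.1239] [  8.2   2.4 -30.7]
(334, 176) [0.5605 0.2005 0.1288] [  9.8   0.6 -35.6]
(332, 174) [0.5572 0.1948 0.1376] [  7.2   6.6 -44.4]
(333, 172) [0.5602 0.1947 0.1486] [ 10.3   6.4 -55.4]
[0.4596 0.2155 0.0568]
[0.4599 0.1994 0.0618]
[0.4589 0.228  0.0537]
[0.45770232 0.21256567 0.056     ]
```

Run:
```python
from h import *
plan([(*fw((-.1558,-.06,.085)),FY),(*fw((-.1558,-.06,.014)),FY)])
```

```text
[-0.626, -0.002, 0.05] [-0.001, -0.004, -0.0] max 0.63 len 0.094
[-0.63, -0.001, 0.523] [-0.001, -0.004, -0.0] max 0.63 len 0.123
```

{"fn": "step_arm", "kwargs": {"commands": [[-1,-0.15,0,0,0,0,0],[-1,-0.3,0,0,0,0,0],[-1,-0.45,0,0,0,0,0],[-1,-0.59,0,0,0,0,0],[-1,-0.59,0,0,0,0,0]]}}

```text
t: 5.03
position: [0.4531, 0.2114, 0.0902]
tool_rot: [179.9, 0.3, -6.1]
ft_force: [-0.1, -0.2, -0.6]
gripper_width: 0.712
```

{"fn": "step_arm", "kwargs": {"commands": [[-1,0,0,0,0,0,0],[-1,0,0,0,0,0,0],[-1,0,0,0.15,0,0,0],[-1,0,0,0.3,0,0,0],[-1,0,0,0.45,0,0,0]]}}

```text
t: 5.45
position: [0.4606, 0.2124, 0.0234]
tool_rot: [-179.9, -0.2, -6.2]
ft_force: [-0.8, -0.4, -0.3]
gripper_width: 1.001
```

Run:
```python
from h import *
b=grab('scene','s6')
cv2.imwrite('pics/s6c.png',cv2.resize(b['color'][110:210,260:360],None,fx=6,fy=6,interpolation=3))
plan([(*fw((-.1558,-.06,.014)),FY)])
o=now();print(o[0],o[1].as_euler('xyz',degrees=True),o[2]['gripper_width'],o[2]['ft_force'])
```

```text
[0.007, -0.012, 0.032] [0.001, 0.003, -0.0] max 0.03 len 0.005
[0.45646095 0.21084574 0.01882414] [179.86783928   0.24097954  -6.19042626] 0.9995376970476489 [-1.53948321 -1.47468499 -1.94729131]
```

View pics/s6c.png

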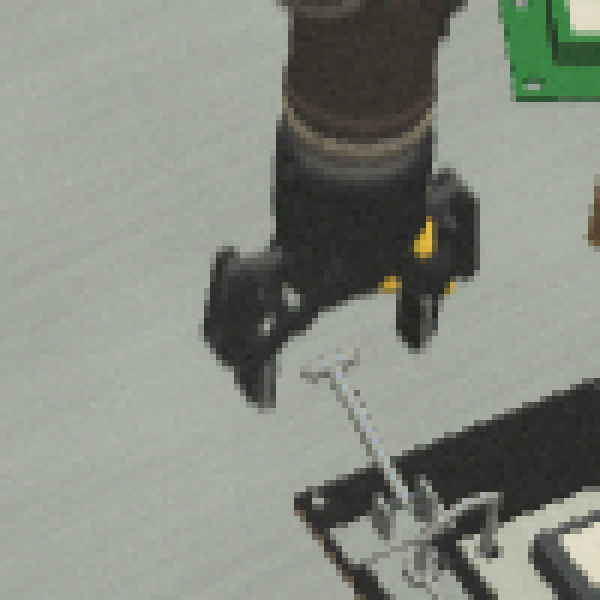

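{"fn": "step_arm", "kwargs": {"commands": [[-1,0,-0.01,0.02,0,0,0],[0,0,-0.01,0.035,0,0,0],[1,0,-0.01,0.035,0,0,0],[1,0,-0.01,0.035,0,0,0],[1,0,-0.01,0.035,0,0,0]]}}

```text
t: 5.92
position: [0.4592, 0.2139, 0.0188]
tool_rot: [-179.9, -0.1, -6.2]
ft_force: [0.1, -0.8, -0.8]
gripper_width: 0.455
```

{"fn": "step_arm", "kwargs": {"commands": [[1,0,0,0,0,0,0],[1,0,0,0,0,0,0],[1,0,0,0,0,0,0],[1,0,0,0,0,0,0],[1,0,0,0,0,0,0]]}}

```text
t: 6.33
position: [0.4588, 0.212, 0.0192]
tool_rot: [179.9, -0.1, -6.0]
ft_force: [-1.2, -6.0, 7.9]
gripper_width: 0.322
```

Run:
```python
from h import *
b=grab('scene','s7')
cv2.imwrite('pics/s7c.png',cv2.resize(b['color'][110:210,260:360],None,fx=6,fy=6,interpolation=3))
o=now();print(o[0],o[1].as_euler('xyz',degrees=True),o[2]['gripper_width'],o[2]['ft_force'])
```

```text
[0.45875526 0.21204707 0.01924059] [ 1.79851709e+02 -7.87365007e-02 -6.02040190e+00] 0.3267500715441026 [-1.29807094 -6.11133709  8.38831061]
```

View pics/s7c.png

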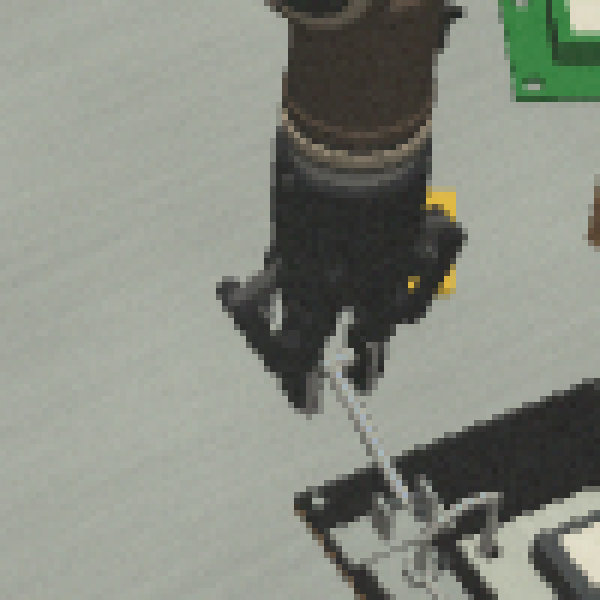

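{"fn": "step_arm", "kwargs": {"commands": [[1,0.025,0,-0.064,0,0,0],[1,0.058,0,-0.125,0,0,0],[1,0.092,0,-0.174,0,0,0],[1,0.131,0,-0.218,0,0,0],[1,0.175,0,-0.259,0,0,0]]}}

```text
t: 6.8
position: [0.4823, 0.2095, 0.0566]
tool_rot: [179.8, 0.3, -6.1]
ft_force: [-3.1, -5.2, -2.1]
gripper_width: 0.323
```

Run:
```python
from h import *
b=grab('scene','s8')
cv2.imwrite('pics/s8c.png',cv2.resize(b['color'][110:210,260:360],None,fx=6,fy=6,interpolation=3))
o=now();print(o[0],o[1].as_euler('xyz',degrees=True),o[2]['gripper_width'],o[2]['ft_force'])
```

```text
[0.4841531  0.20938707 0.05806819] [ 1.79836941e+02  1.45408465e-01 -6.09471178e+00] 0.3184869999789596 [-2.58105027 -8.25311916  0.1235218 ]
```

View pics/s8c.png

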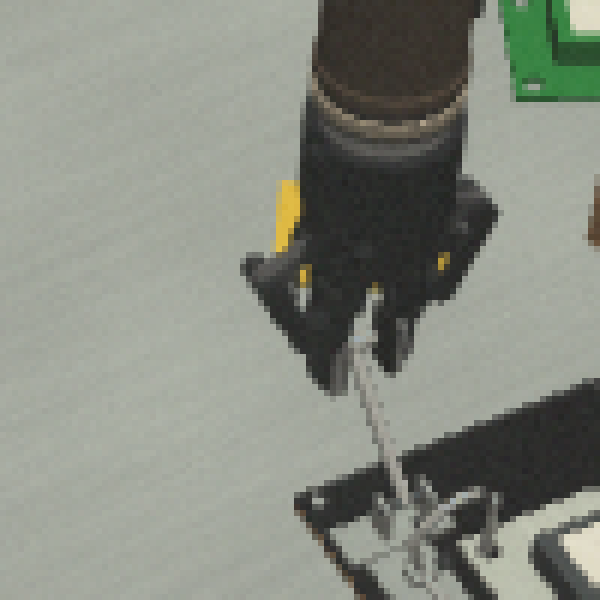

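Lever is held and coming up. Continue the arc.

{"fn": "step_arm", "kwargs": {"commands": [[1,0.073,0,-0.052,0,0,0],[1,0.152,0,-0.091,0,0,0],[1,0.237,0,-0.118,0,0,0],[1,0.325,0,-0.131,0,0,0],[1,0.405,0,-0.131,0,0,0]]}}

```text
t: 7.27
position: [0.5492, 0.2047, 0.0793]
tool_rot: [-179.8, -0.5, -6.2]
ft_force: [2.3, -1.4, -0.4]
gripper_width: 0.002
```

Run:
```python
from h import *
b=grab('scene','s9')
cv2.imwrite('pics/s9c.png',cv2.resize(b['color'][110:230,270:390],None,fx=5,fy=5,interpolation=3))
o=now();print(o[0],o[1].as_euler('xyz',degrees=True),o[2]['gripper_width'],o[2]['ft_force'])
```

```text
[0.55209601 0.20494617 0.07972381] [-179.73696183   -0.67159798   -6.24170902] 0.00017679530039443436 [ 5.62572921 -2.53096365  0.05232159]
```

View pics/s9c.png

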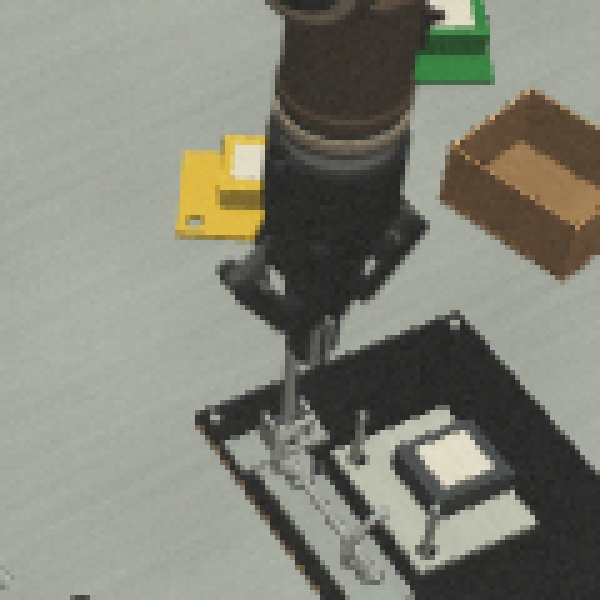

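{"fn": "step_arm", "kwargs": {"commands": [[1,0,0,-0.15,0,0,0],[1,0,0,-0.4,0,0,0],[0,0,0,-0.6,0,0,0],[-1,0,0,-0.8,0,0,0],[-1,0,0,-0.9,0,0,0]]}}

```text
t: 7.73
position: [0.5478, 0.2064, 0.2179]
tool_rot: [-179.6, -0.5, -6.2]
ft_force: [1.5, -0.1, 0.4]
gripper_width: 0.416
```

Run:
```python
from h import *
b=grab('scene','s10')
cv2.imwrite('pics/s10c.png',cv2.resize(b['color'][110:230,290:410],None,fx=5,fy=5,interpolation=3))
o=now();print(o[0],o[1].as_euler('xyz',degrees=True),o[2]['gripper_width'],o[2]['ft_force'])
print((proj(b,[fw((-.0824,-.06,.115)),fw((0,.012,.032))])-[290,110])*5)
plan([(*fw((0,.012,.15)),83.85)])
print(o[2]['qpos'])
```

```text
[0.54923273 0.20683339 0.22017186] [-179.54527448   -0.71474255   -6.19413863] 0.5068354321178126 [1.48706426 0.91300373 1.33600005]
[[192.3624914  311.99057978]
 [351.80203997 454.76999613]]
[0.422, -0.449, 0.477] [0.002, -0.01, -1.0] max 0.48 len 0.117
[ 16.30149336  12.69330464  99.29754002   0.15912729  67.17490113
 112.43213487]
```

View pics/s10c.png

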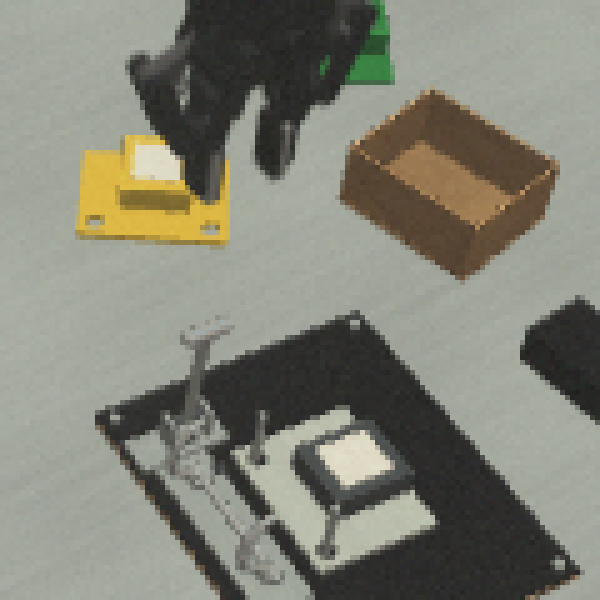

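{"fn": "step_arm", "kwargs": {"commands": [[-1,0.09,-0.09,0,0,0,-0.08],[-1,0.18,-0.18,0,0,0,-0.16],[-1,0.27,-0.27,0,0,0,-0.24],[-1,0.35,-0.36,0,0,0,-0.32],[-1,0.43,-0.45,0,0,0,-0.4]]}}

```text
t: 8.2
position: [0.6166, 0.2661, 0.2118]
tool_rot: [-179.9, -0.1, 30.0]
ft_force: [0.4, 0.2, 0.1]
gripper_width: 1.001
```

{"fn": "step_arm", "kwargs": {"commands": [[-1,0,0,0,0,0,-0.08],[-1,0,0,0,0,0,-0.16],[-1,0,0,0,0,0,-0.24],[-1,0,0,0.1,0,0,-0.32],[-1,0,0,0.2,0,0,-0.4]]}}

```text
t: 8.62
position: [0.6173, 0.2661, 0.1829]
tool_rot: [179.9, -0.3, 65.8]
ft_force: [-0.2, -0.4, -0.3]
gripper_width: 1.002
```

Run:
```python
from h import *
o=now();print(o[0],o[1].as_euler('xyz',degrees=True),o[2]['gripper_width'],o[2]['ft_force'])
plan([(*fw((0,.012,.1)),83.85)])
b=load('s10');X=xyz(b)
for v in range(174,180):
  for u in range(326,337,2): print((X[v,u]*1000).round().astype(int).tolist(),end=' ')
  print()
print(fw((-.0824,-.06,.115)))
```

```text
[0.6172686  0.26610908 0.18293997] [179.88266739  -0.28724     65.79127056] 1.00167686172565 [-0.22877065 -0.37047633 -0.26666749]
[0.014, 0.014, 0.553] [0.002, -0.003, -0.201] max 0.55 len 0.083
[450, 268, -1] [455, 272, 2] [458, 279, 0] [545, 206, 120] [548, 211, 120] [469, 295, 0] 
[455, 264, 1] [457, 271, -1] [545, 199, 119] [548, 204, 120] [550, 210, 118] [473, 292, 1] 
[458, 262, 0] [545, 191, 120] [547, 198, 118] [550, 203, 118] [551, 210, 114] [475, 291, -2] 
[543, 186, 118] [548, 190, 120] [548, 198, 115] [552, 201, 117] [474, 283, -3] [480, 287, 0] 
[468, 254, 4] [547, 191, 114] [551, 195, 116] [475, 274, -1] [480, 278, 0] [482, 285, -1] 
[470, 253, 2] [473, 259, 1] [546, 200, 103] [481, 269, 2] [484, 275, 1] [489, 279, 3] 
[0.53067926 0.20469635 0.115     ]
```

{"fn": "step_arm", "kwargs": {"commands": [[-1,0.01,0.01,0.1,0,0,-0.08],[-1,0.01,0.01,0.25,0,0,-0.16],[-1,0.01,0.01,0.4,0,0,-0.2],[-1,0.01,0.01,0.55,0,0,-0.2],[-1,0.01,0.01,0.65,0,0,-0.2]]}}

```text
t: 9.03
position: [0.6167, 0.2657, 0.0815]
tool_rot: [-179.9, -0.0, 83.4]
ft_force: [0.0, 0.5, -0.4]
gripper_width: 0.998
```

{"fn": "step_arm", "kwargs": {"commands": [[-1,0,0,0.05,0,0,0],[-1,0,0,0.1,0,0,0],[-1,0,0,0.15,0,0,0],[-1,0,0,0.2,0,0,0],[-1,0,0,0.2,0,0,0]]}}

```text
t: 9.45
position: [0.6173, 0.265, 0.0526]
tool_rot: [-179.9, 0.0, 83.5]
ft_force: [-1.0, 1.1, 0.4]
gripper_width: 0.999
```

Run:
```python
from h import *
o=now();print(o[0],o[1].as_euler('xyz',degrees=True),o[2]['gripper_width'],o[2]['ft_force'])
plan([(*fw((0,.012,.03)),83.85)])
b=grab('scene','s11');p,R,_=o
cv2.imwrite('pics/s11c.png',cv2.resize(b['color'][130:250,290:410],None,fx=5,fy=5,interpolation=3))
X=xyz(b);L=R.inv().apply((X-p).reshape(-1,3)).reshape(X.shape)
m=(np.abs(L[...,0])<.02)&(np.abs(L[...,1])<.065)&(np.abs(L[...,1])>.038)&(X[...,2]>.045)&(b['range_z']>0)&(L[...,2]>-.06)
print(m.sum())
for s in(1,-1):
    q=L[m&(L[...,1]*s>0)]; q=q[np.argsort(-q[:,2])][:8]; print((q*1000).round(1).tolist())
```

```text
[0.6172651  0.26497286 0.05258134] [-1.79926814e+02  2.32394808e-02  8.34542866e+01] 0.9994007688025834 [-1.00100865  1.11423298  0.3917805 ]
[0.019, 0.019, 0.151] [-0.001, 0.0, -0.004] max 0.15 len 0.023
92
[[-5.6, 51.1, -32.1], [-9.2, 50.9, -33.9], [-11.2, 48.0, -36.3], [-7.0, 56.2, -38.6], [-10.5, 46.3, -38.7], [-8.0, 52.5, -39.5], [-0.5, 56.4, -39.8], [-11.0, 51.6, -40.2]]
[[4.7, -42.8, -28.3], [0.3, -42.1, -31.1], [-7.8, -40.7, -32.0], [11.1, -43.1, -33.7], [-4.1, -41.6, -33.8], [6.1, -40.9, -33.9], [3.2, -42.0, -34.2], [-12.0, -40.3, -34.5]]
```

View pics/s11c.png

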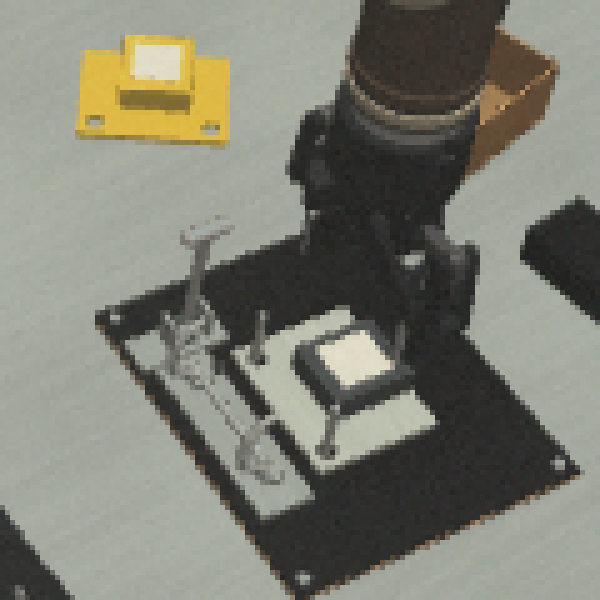

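{"fn": "step_arm", "kwargs": {"commands": [[-1,0.01,0.01,0.05,0,0,0],[-1,0.02,0.02,0.1,0,0,0],[-1,0.02,0.02,0.15,0,0,0],[-1,0.02,0.02,0.18,0,0,0],[-1,0.02,0.02,0.18,0,0,0]]}}

```text
t: 9.92
position: [0.6197, 0.2672, 0.0246]
tool_rot: [-179.8, 0.1, 83.5]
ft_force: [-0.5, 1.1, 0.5]
gripper_width: 1.0
```

```bash
cat > tipz.py <<'E'
from h import *
import sys
tag=sys.argv[1]
o=now();p,R,_=o;print(o[2]['t'],o[0],o[1].as_euler('xyz',degrees=True),o[2]['gripper_width'],o[2]['ft_force'])
plan([(*fw((0,.012,0)),83.85)])
b=grab('scene',tag)
cv2.imwrite(f'pics/{tag}c.png',cv2.resize(b['color'][130:250,290:410],None,fx=5,fy=5,interpolation=3))
X=xyz(b);L=R.inv().apply((X-p).reshape(-1,3)).reshape(X.shape)
dark=b['color'].max(-1)<75
m=dark&(np.abs(L[...,0])<.014)&(np.abs(L[...,1])<.065)&(np.abs(L[...,1])>.03)&(X[...,2]>.015)&(b['range_z']>0)&(L[...,2]>-.06)
for s in(1,-1):
    q=L[m&(L[...,1]*s>0)]; q=q[np.argsort(-q[:,2])][:6]; print((q*1000).round(1).tolist())
E
python3 tipz.py s12
```

```text
9.9167 [0.61966546 0.26723318 0.02455223] [-1.79825734e+02  8.51848074e-02  8.34660580e+01] 1.000215426071356 [-0.51301461  1.10448499  0.48047655]
[0.002, 0.005, 0.164] [-0.002, 0.001, -0.004] max 0.16 len 0.025
[[-9.4, 42.7, -35.5], [-12.2, 46.5, -36.8], [-6.7, 53.7, -37.1], [-6.1, 52.1, -39.7], [-6.2, 57.1, -40.7], [2.5, 58.9, -42.6]]
[[2.5, -44.2, -29.6], [-3.4, -41.1, -31.1], [9.0, -43.6, -31.5], [-1.8, -43.8, -32.2], [-6.9, -41.5, -32.4], [3.1, -40.5, -33.0]]
```

View pics/s12c.png

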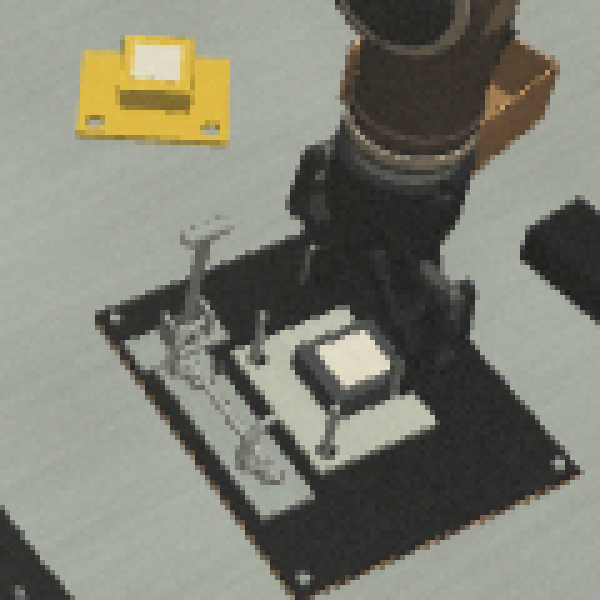

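{"fn": "step_arm", "kwargs": {"commands": [[-1,0,0,0.02,0,0,0],[-1,0,0,0.04,0,0,0],[-1,0,0,0.06,0,0,0],[-1,0,0,0.08,0,0,0],[-1,0,0,0.08,0,0,0]]}}

```text
t: 10.38
position: [0.6205, 0.2675, 0.0138]
tool_rot: [-179.9, 0.0, 83.5]
ft_force: [0.0, -0.5, -0.2]
gripper_width: 1.003
```

```bash
python3 tipz.py s13
```

```text
10.3833 [0.62049215 0.26749987 0.01376657] [-1.79930410e+02  3.34720005e-02  8.34616701e+01] 1.003032443727266 [ 0.04540609 -0.461928   -0.16721038]
[-0.0, -0.001, 0.092] [-0.001, 0.0, -0.004] max 0.09 len 0.014
[[-6.5, 50.7, -35.5], [-12.0, 47.3, -39.5], [-7.9, 51.0, -41.4], [-5.1, 57.0, -41.9], [-11.4, 45.7, -42.0], [4.7, 58.0, -42.2]]
[[1.4, -41.2, -30.6], [7.9, -40.6, -32.7], [-10.3, -40.4, -32.8], [9.8, -43.7, -33.1], [4.4, -41.1, -33.9], [-11.9, -44.0, -34.6]]
```

View pics/s13c.png

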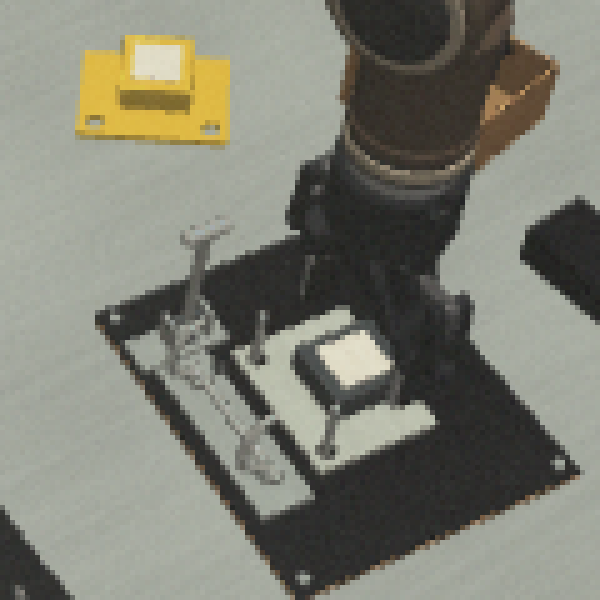

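{"fn": "step_arm", "kwargs": {"commands": [[-1,0,0,0.02,0,0,0],[-1,0,0,0.04,0,0,0],[-1,0,0,0.06,0,0,0],[-1,0,0,0.08,0,0,0],[-1,0,0,0.08,0,0,0]]}}

```text
t: 10.85
position: [0.6204, 0.2675, 0.0016]
tool_rot: [-179.9, 0.0, 83.5]
ft_force: [-0.2, 0.3, -0.6]
gripper_width: 0.999
```

```bash
python3 tipz.py s14
```

```text
10.85 [0.62037246 0.26745731 0.00156747] [-1.79914977e+02  4.08809754e-02  8.34614800e+01] 0.9992850523431613 [-0.2431671   0.28033317 -0.57624067]
[-0.0, -0.0, 0.01] [-0.001, 0.0, -0.004] max 0.01 len 0.002
[[-6.4, 49.0, -35.9], [-12.5, 47.1, -37.3], [-10.0, 42.6, -40.4], [-8.7, 56.2, -40.8], [1.2, 57.1, -41.0], [-5.4, 50.8, -42.3]]
[[-3.7, -41.5, -30.9], [3.8, -41.9, -31.3], [-7.9, -41.3, -33.4], [-11.4, -47.3, -33.7], [7.4, -42.4, -33.7], [4.2, -43.3, -34.5]]
```

View pics/s14c.png

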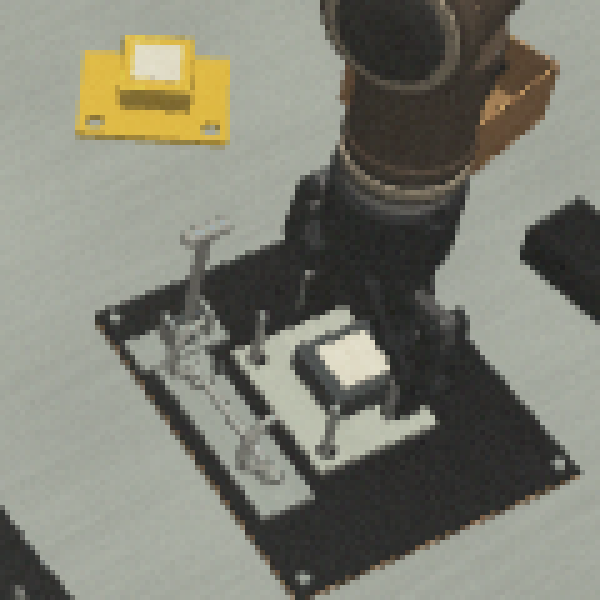

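{"fn": "step_arm", "kwargs": {"commands": [[-1,0,0,0.02,0,0,0],[-1,0,0,0.04,0,0,0],[-1,0,0,0.06,0,0,0],[-1,0,0,0.07,0,0,0],[-1,0,0,0.07,0,0,0]]}}

```text
t: 11.32
position: [0.6206, 0.2676, -0.0086]
tool_rot: [-179.9, 0.0, 83.5]
ft_force: [0.5, 0.7, -0.2]
gripper_width: 0.996
```

```bash
python3 tipz.py s15
```

```text
11.3167 [ 0.62058281  0.26756928 -0.00861645] [-1.79940891e+02  2.74344551e-02  8.34652544e+01] 0.9957295590295732 [ 0.50143656  0.73497739 -0.18739794]
[-0.001, -0.002, -0.057] [-0.001, 0.0, -0.004] max 0.06 len 0.009
[[-7.6, 53.1, -37.0], [-6.1, 55.5, -39.0], [-10.3, 45.7, -39.9], [-7.8, 52.2, -41.1], [-0.6, 56.8, -42.3], [-5.9, 54.2, -42.3]]
[[5.5, -42.2, -30.9], [10.2, -44.0, -31.4], [-6.8, -41.0, -33.8], [-10.0, -41.9, -34.6], [5.5, -43.1, -34.8], [-0.2, -40.3, -35.9]]
```

View pics/s15c.png

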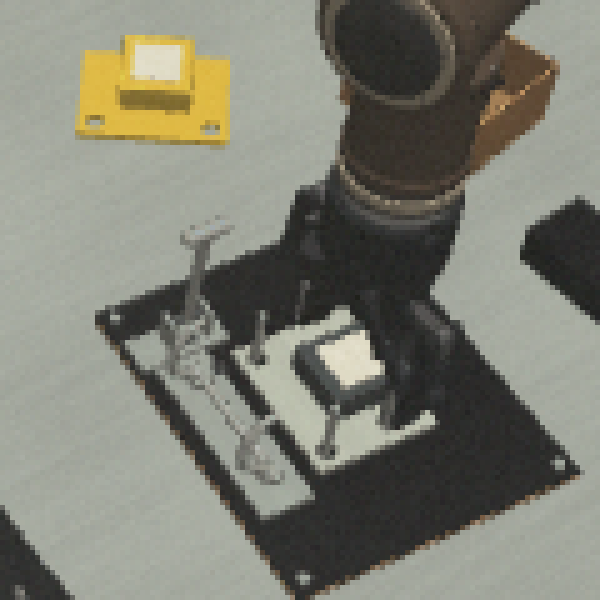

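{"fn": "step_arm", "kwargs": {"commands": [[0,0,0,0,0,0,0],[0.5,0,0,0,0,0,0],[1,0,0,0,0,0,0],[1,0,0,0,0,0,0],[1,0,0,0,0,0,0]]}}

```text
t: 11.78
position: [0.6222, 0.2682, -0.0066]
tool_rot: [179.9, -0.1, 83.5]
ft_force: [-0.8, 0.0, 4.5]
gripper_width: 0.567
```

{"fn": "step_arm", "kwargs": {"commands": [[1,0,0,0,0,0,0],[1,0,0,0,0,0,0],[1,0,0,0,0,0,0],[1,0,0,0,0,0,0],[1,0,0,0,0,0,0]]}}

```text
t: 12.2
position: [0.6222, 0.2682, -0.0066]
tool_rot: [179.9, -0.1, 83.5]
ft_force: [0.9, -0.1, 6.0]
gripper_width: 0.574
```

```bash
python3 tipz.py s16
```

```text
12.2 [ 0.62219377  0.26821215 -0.00655904] [ 1.79896098e+02 -6.31717562e-02  8.34582470e+01] 0.5743559139247574 [ 0.89846641 -0.09721678  6.04105591]
[-0.006, -0.012, -0.044] [0.001, -0.001, -0.004] max 0.04 len 0.007
[[5.0, 38.2, -31.2], [-8.2, 36.4, -31.8], [1.8, 37.4, -32.0], [-7.3, 34.5, -34.0], [-7.5, 39.7, -35.2], [-6.6, 32.7, -36.4]]
[[-7.2, -34.7, -44.6], [-8.0, -34.7, -49.7]]
```

View pics/s16c.png

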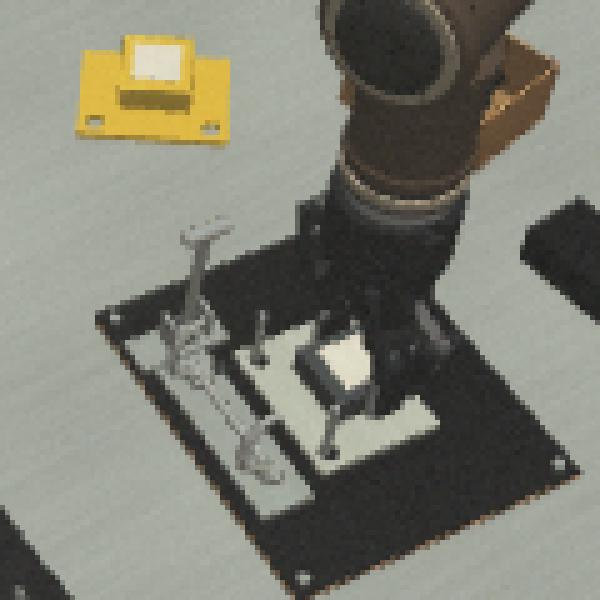

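{"fn": "step_arm", "kwargs": {"commands": [[1,0,0,-0.02,0,0,0],[1,0,0,-0.05,0,0,0],[1,0,0,-0.08,0,0,0],[1,0,0,-0.12,0,0,0],[1,0,0,-0.15,0,0,0]]}}

```text
t: 12.67
position: [0.6209, 0.2676, 0.0148]
tool_rot: [-180.0, 0.0, 83.5]
ft_force: [1.0, 0.0, -2.5]
gripper_width: 0.571
```

```bash
python3 tipz.py s17
```

```text
12.6667 [0.62087592 0.26760304 0.01479276] [-1.79978180e+02  1.36093133e-02  8.34659441e+01] 0.5709239572156954 [ 1.03713363  0.03309189 -2.45138012]
[-0.001, -0.004, 0.099] [-0.0, 0.0, -0.004] max 0.1 len 0.015
[[-5.3, 31.2, -21.4], [0.2, 36.5, -29.1], [2.7, 38.0, -29.4], [-8.1, 33.0, -29.8], [-8.7, 38.6, -31.7], [1.8, 37.9, -34.5]]
[[-6.8, -35.1, -31.2], [-8.0, -35.5, -40.7], [-10.0, -36.1, -54.8]]
```

View pics/s17c.png

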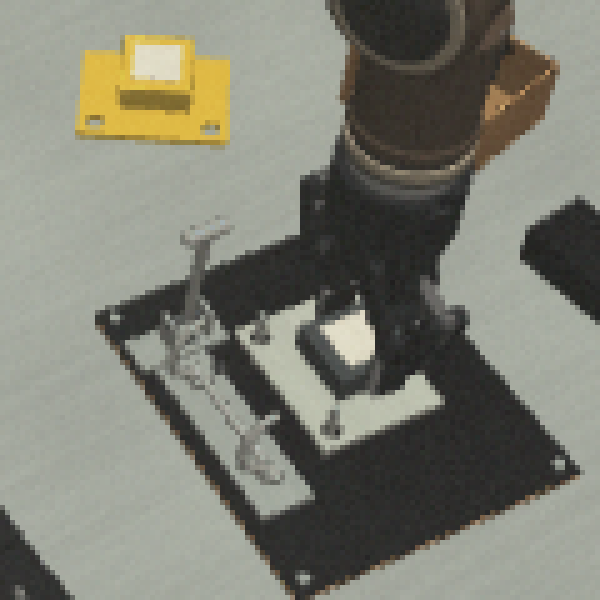

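{"fn": "step_arm", "kwargs": {"commands": [[1,0,0,-0.06,0,0,0],[1,0,0,-0.14,0,0,0],[1,0,0,-0.22,0,0,0],[1,0,0,-0.3,0,0,0],[1,0,0,-0.38,0,0,0]]}}

```text
t: 13.13
position: [0.6217, 0.2679, 0.0736]
tool_rot: [179.9, -0.0, 83.5]
ft_force: [0.5, -0.2, -1.0]
gripper_width: 0.574
```

{"fn": "step_arm", "kwargs": {"commands": [[1,0,0,-0.08,0,0,0],[1,0,0,-0.18,0,0,0],[1,0,0,-0.28,0,0,0],[1,0,0,-0.36,0,0,0],[1,0,0,-0.4,0,0,0]]}}

```text
t: 13.55
position: [0.6227, 0.2683, 0.1349]
tool_rot: [179.8, -0.1, 83.5]
ft_force: [1.0, -0.4, -1.3]
gripper_width: 0.569
```

```bash
python3 tipz.py s18
python3 - <<'E'
from h import *
a=grab('top','t18'); 
cv2.imwrite('pics/t18c.png',cv2.resize(a['color'][110:250,160:390],None,fx=3.4,fy=3.4,interpolation=3))
E
```

```text
13.55 [0.62265489 0.26828392 0.13489414] [ 1.79779212e+02 -1.10231190e-01  8.34660457e+01] 0.5687805832485755 [ 1.03635995 -0.3661955  -1.31266517]
[-0.009, -0.018, 0.899] [0.002, -0.001, -0.004] max 0.9 len 0.135
[[-5.8, 32.9, -24.2], [-5.9, 32.1, -27.6], [-7.2, 38.1, -29.9], [1.4, 39.4, -31.0], [-1.6, 38.8, -31.9], [-7.1, 32.3, -32.3]]
[[-6.1, -36.2, -43.7], [-9.9, -31.0, -46.1]]
```

View pics/s18c.png

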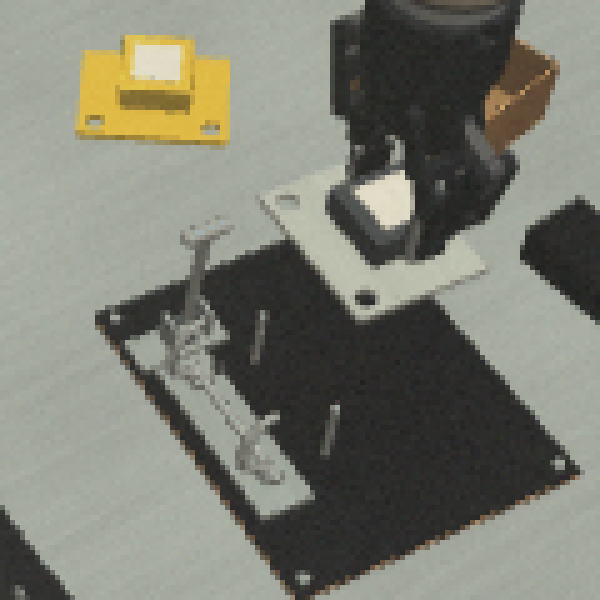

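View pics/t18c.png

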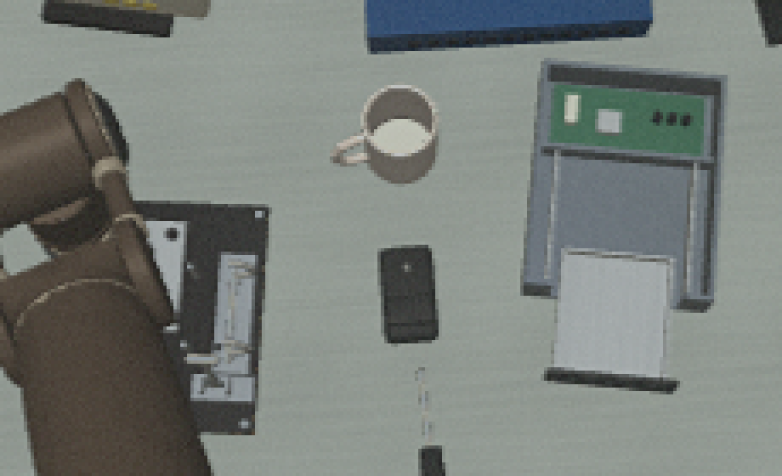

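Run:
```python
from h import *
im=load('top0');im2=load('sc0');Rr=f['R']
c2=lambda u,v:(u/5+300-.4,v/5+120-.4)
c4=lambda u,v:(u/4+175-.4,v/4+225-.4)
def loc(w):
    w=w-np.r_[Rr[:2],0];c,s=np.cos(Rr[2]),np.sin(Rr[2]);return np.round([c*w[0]+s*w[1],-s*w[0]+c*w[1],w[2]],4)
for q in((130,318),(288,331)): print('rear top',loc(ray(im,*c2(*q),.022)))
for q in((125,288),(287,222)): print('rear top sc',loc(ray(im2,*c4(*q),.022)))
for q in((104,492),(298,511)): print('front top',loc(ray(im,*c2(*q),.049)))
# depth-based profile along recorder x at y=0 both cams
for I in(im,im2):
    X=xyz(I);v=I['range_z']>0;P=X[v];w=P-np.r_[Rr[:2],0];c,s=np.cos(Rr[2]),np.sin(Rr[2]);l=np.stack([c*w[:,0]+s*w[:,1],-s*w[:,0]+c*w[:,1],w[:,2]],-1)
    k=l[np.abs(l[:,1])<.03];k=k[(k[:,0]>-.16)&(k[:,0]<.08)];h=np.floor(k[:,0]/.004).astype(int)
    print([(int(b*4+2),int(np.median(k[h==b,2])*1000),int(k[h==b,2].max()*1000)) for b in np.unique(h)])
    k=l[(l[:,0]>-.1)&(l[:,0]<-.06)&(abs(l[:,1])<.12)];h=np.floor(k[:,1]/.003).astype(int)
    print([(int(b*3+1),int(np.median(k[h==b,2])*1000),int(k[h==b,2].max()*1000)) for b in np.unique(h)])
```

```text
rear top [-0.0047  0.0561  0.022 ]
rear top [-0.0037 -0.0536  0.022 ]
rear top sc [ 0.0029 -0.0568  0.022 ]
rear top sc [0.0004 0.0566 0.022 ]
front top [-0.1348  0.0665  0.049 ]
front top [-0.1355 -0.0635  0.049 ]
[(-158, 0, 7), (-154, 0, 3), (-150, 0, 8), (-146, 0, 3), (-142, 2, 52), (-138, 32, 54), (-134, 49, 55), (-126, 12, 17), (-122, 10, 13), (-118, 9, 14), (-114, 10, 17), (-110, 9, 19), (-106, 10, 14), (-102, 9, 16), (-98, 8, 13), (-94, 9, 14), (-90, 9, 18), (-86, 9, 21), (-82, 10, 15), (-78, 10, 16), (-74, 11, 16), (-70, 9, 16), (-66, 8, 15), (-62, 10, 16), (-58, 9, 14), (-54, 9, 13), (-50, 9, 13), (-46, 10, 17), (-42, 10, 15), (-38, 10, 16), (-34, 9, 17), (-30, 10, 16), (-26, 11, 16), (-22, 9, 16), (-18, 11, 17), (-14, 11, 18), (-10, 10, 17), (-6, 12, 24), (-2, 20, 26), (2, 7, 11), (6, 4, 12), (10, 5, 9), (14, 6, 13), (18, 5, 11), (22, 7, 10), (26, 6, 9), (30, 7, 10), (34, 5, 11), (38, 7, 10), (42, 5, 9), (46, 6, 9), (50, 4, 11), (54, 6, 10), (58, 5, 11), (62, 5, 10), (66, 7, 12), (70, 6, 11), (74, 7, 13), (78, 5, 11)]
[(-119, 0, 8), (-116, 0, 3), (-113, 0, 1), (-110, 1, 5),
[... 2162 characters left out ...]
, (-38, 9, 13), (-35, 9, 13), (-32, 10, 14), (-29, 9, 12), (-26, 10, 14), (-23, 9, 12), (-20, 9, 12), (-17, 10, 12), (-14, 10, 13), (-11, 10, 13), (-8, 10, 13), (-5, 10, 14), (-2, 10, 12), (1, 9, 11), (4, 10, 12), (7, 8, 13), (10, 9, 14), (13, 9, 16), (16, 10, 12), (19, 10, 14), (22, 10, 11), (25, 9, 12), (28, 9, 13), (31, 9, 13), (34, 9, 11), (37, 9, 12), (40, 9, 13), (43, 10, 12), (46, 10, 13), (49, 10, 15), (52, 16, 25), (55, 22, 23), (58, 0, 3), (61, 0, 2), (64, 0, 4), (67, 0, 3), (70, 0, 2), (73, 0, 3), (76, 2, 3), (79, 1, 3), (82, 0, 2), (85, 0, 0), (88, 1, 5), (91, 0, 4), (94, 0, 2), (97, 0, 3), (100, 1, 2), (103, 0, 3), (106, 0, 2), (109, 0, 2), (112, 0, 3), (115, 0, 2), (118, 1, 2)]
```

Run:
```python
from h import *
o=now();print(o[0],o[2]['ft_force'])
t=fw((-.066,.012,.135),f['R']);print(t);plan([(*t,80.77)])
```

```text
[0.62249023 0.26823639 0.13396526] [ 0.62168664 -0.10618612 -2.33277536]
[ 0.58751894 -0.18965269  0.135     ]
[-3.059, 0.116, -0.012] [0.002, -0.001, 0.03] max 3.06 len 0.459
```

{"fn": "step_arm", "kwargs": {"commands": [[1,-0.08,0,0,0,0,0.01],[1,-0.22,0.01,0,0,0,0.02],[1,-0.4,0.02,0,0,0,0.03],[1,-0.6,0.03,0,0,0,0.03],[1,-0.8,0.03,0,0,0,0.03]]}}

```text
t: 14.07
position: [0.6104, 0.146, 0.1298]
tool_rot: [-179.8, 0.1, 80.8]
ft_force: [-0.1, -0.5, -2.5]
gripper_width: 0.572
```

{"fn": "step_arm", "kwargs": {"commands": [[1,-0.2,0,0,0,0,0],[1,-0.4,0,0,0,0,0],[1,-0.6,0,0,0,0,0],[1,-0.8,0,0,0,0,0],[1,-1,0,0,0,0,0]]}}

```text
t: 14.48
position: [0.5857, -0.0022, 0.13]
tool_rot: [-179.8, 0.0, 80.7]
ft_force: [0.3, 0.2, -2.2]
gripper_width: 0.57
```

{"fn": "step_arm", "kwargs": {"commands": [[1,-0.2,0,0,0,0,0],[1,-0.4,0,0,0,0,0],[1,-0.58,0,0,0,0,0],[1,-0.74,0,0,0,0,0],[1,-0.86,0,0,0,0,0]]}}

```text
t: 14.9
position: [0.5648, -0.1299, 0.1301]
tool_rot: [-179.8, 0.0, 80.6]
ft_force: [0.7, -0.3, -1.2]
gripper_width: 0.566
```

Run:
```python
from h import *
o=now();print(o[0],o[1].as_euler('xyz',degrees=True),o[2]['ft_force'],o[2]['gripper_width'])
t=fw((-.066,.012,.08),f['R']);plan([(*t,80.77)])
```

```text
[ 0.56479463 -0.12993982  0.13008369] [-1.79813565e+02  3.65516129e-02  8.06374543e+01] [ 0.67122727 -0.27828169 -1.21663963] 0.5658951711441179
[-0.368, 0.215, 0.333] [-0.002, 0.0, -0.001] max 0.37 len 0.081
```

{"fn": "step_arm", "kwargs": {"commands": [[1,-0.1,0.06,0,0,0,0],[1,-0.22,0.12,0.05,0,0,0],[1,-0.32,0.18,0.12,0,0,0],[1,-0.368,0.215,0.22,0,0,0],[1,-0.368,0.215,0.3,0,0,0]]}}

```text
t: 15.32
position: [0.5908, -0.1894, 0.0853]
tool_rot: [180.0, 0.0, 80.6]
ft_force: [0.2, 1.1, -1.1]
gripper_width: 0.567
```

{"fn": "step_arm", "kwargs": {"commands": [[1,0,0,0,0,0,0],[1,0,0,0,0,0,0],[1,0,0,0,0,0,0],[1,0,0,0,0,0,0],[1,0,0,0,0,0,0]]}}

```text
t: 15.73
position: [0.5908, -0.1866, 0.0876]
tool_rot: [179.9, 0.0, 80.8]
ft_force: [0.3, 0.8, -2.1]
gripper_width: 0.575
```

Run:
```python
from h import *
o=now();print(o[2]['t'],o[0],o[1].as_euler('xyz',degrees=True),o[2]['ft_force'],o[2]['gripper_width'])
t=fw((-.066,.012,.08),f['R']);plan([(*t,80.77)])
b=grab('scene','s20');a=grab('top','t20')
cv2.imwrite('pics/s20c.png',cv2.resize(b['color'][200:360,170:320],None,fx=4,fy=4,interpolation=3))
cv2.imwrite('pics/t20c.png',cv2.resize(a['color'][120:240,290:400],None,fx=5,fy=5,interpolation=3))
```

```text
15.7333 [ 0.59076885 -0.18662976  0.08761825] [1.79908177e+02 1.51489603e-02 8.08130350e+01] [ 0.32601858  0.82409052 -2.13011319] 0.5747224050292248
[-0.023, -0.018, 0.051] [0.001, 0.0, 0.0] max 0.05 len 0.009
```

View pics/s20c.png

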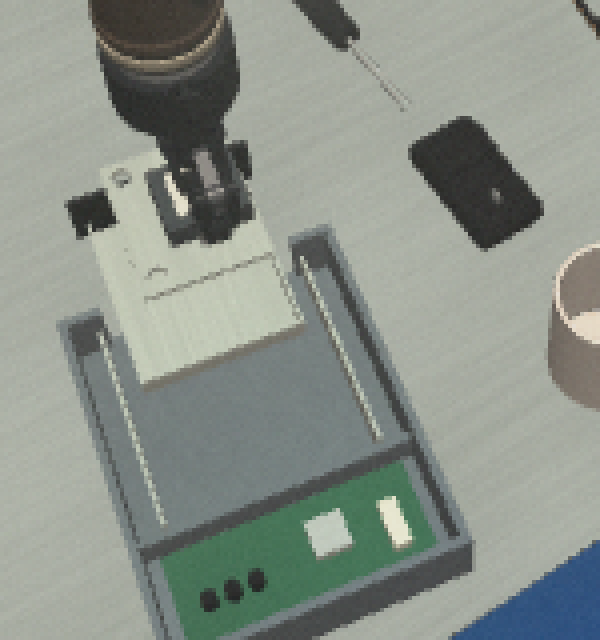

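View pics/t20c.png

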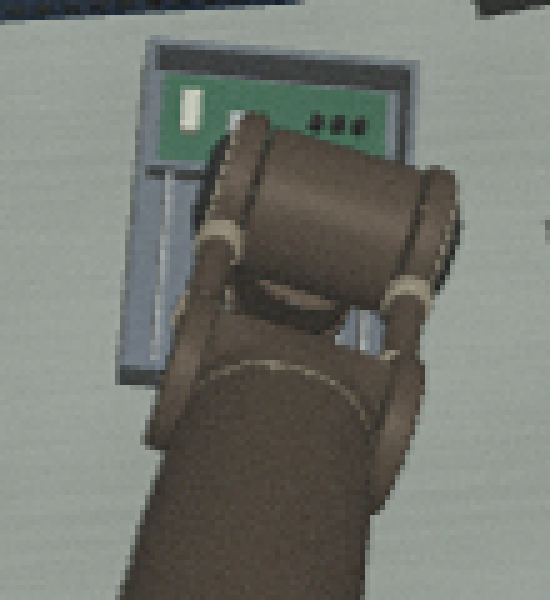

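Run:
```python
from h import *
b=load('s20');Rr=f['R'];X=xyz(b)
def loc(w):
    w=np.asarray(w)-np.r_[Rr[:2],0];c,s=np.cos(Rr[2]),np.sin(Rr[2]);return np.round([c*w[0]+s*w[1],-s*w[0]+c*w[1],w[2]],4)
for q in((145,298),(273,257),(102,168)): 
    u,v=q[0]/4+170-.4,q[1]/4+200-.4; print(loc(ray(b,u,v,.107)), loc(X[int(v)-2,int(u)+ (3 if q[0]<200 else -3)]))
print(loc(now()[0]))
l=np.array([loc(X[v,u]) for v in range(240,275) for u in range(190,240) if .07<X[v,u,2]<.125]);print(len(l),np.median(l[:,2]),np.percentile(l,[1,99],axis=0))
```

```text
[-0.0102 -0.0392  0.107 ] [-0.0136 -0.0326  0.1071]
[-0.0057  0.0428  0.107 ] [-0.0166  0.0366  0.1084]
[-0.1136 -0.0367  0.107 ] [-0.1955 -0.0236 -0.0003]
[-0.0633  0.0153  0.0875]
663 0.1065 [[-0.112028 -0.0392    0.102562]
 [-0.009562  0.042676  0.1246  ]]
```

{"fn": "step_arm", "kwargs": {"commands": [[1,-0.013,-0.043,0.06,0,0,0],[1,-0.013,-0.043,0.16,0,0,0],[1,-0.013,-0.043,0.28,0,0,0],[1,-0.013,-0.043,0.39,0,0,0],[1,-0.013,-0.043,0.46,0,0,0]]}}

```text
t: 16.25
position: [0.5815, -0.1873, 0.0154]
tool_rot: [-179.8, -0.0, 80.8]
ft_force: [-0.1, 0.7, -2.1]
gripper_width: 0.574
```

```bash
cat > sl.py <<'E'
from h import *
import sys
tag=sys.argv[1]
o=now();print(o[2]['t'],o[0],o[1].as_euler('xyz',degrees=True),o[2]['ft_force'],o[2]['gripper_width'])
b=grab('scene',tag)
cv2.imwrite(f'pics/{tag}c.png',cv2.resize(b['color'][200:360,170:320],None,fx=4,fy=4,interpolation=3))
Rr=f['R'];w=o[0]-np.r_[Rr[:2],0];c,s=np.cos(Rr[2]),np.sin(Rr[2]);print('tcp in rec',np.round([c*w[0]+s*w[1],-s*w[0]+c*w[1]],4))
E
python3 sl.py s21
```

```text
16.25 [ 0.58147867 -0.18734164  0.01540283] [-1.79820235e+02 -3.78935490e-02  8.07631533e+01] [-0.11570545  0.73920543 -2.06313737] 0.574096860272761
tcp in rec [-0.0723  0.0133]
```

View pics/s21c.png

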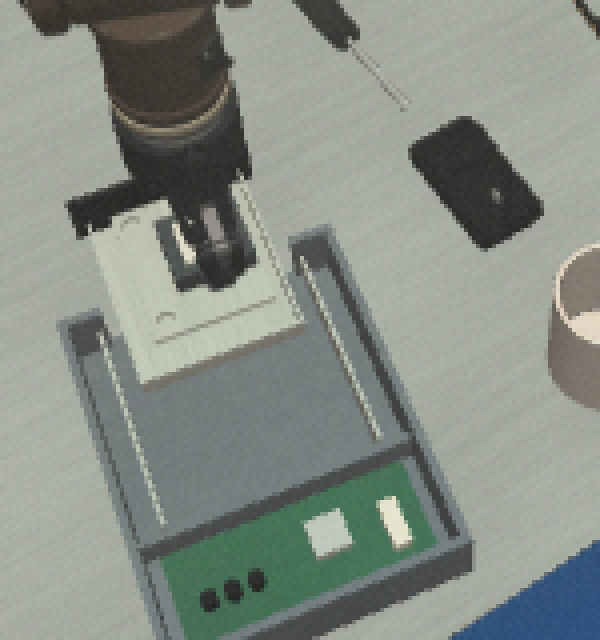

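{"fn": "step_arm", "kwargs": {"commands": [[1,0,0.02,0.03,0,0,0],[1,0,0.02,0.06,0,0,0],[1,0,0.02,0.09,0,0,0],[1,0,0.02,0.11,0,0,0],[1,0,0.02,0.11,0,0,0]]}}

```text
t: 16.72
position: [0.5862, -0.1883, 0.0008]
tool_rot: [-180.0, -0.0, 80.8]
ft_force: [-0.5, 1.0, -2.2]
gripper_width: 0.571
```

```bash
python3 sl.py s22
```

```text
16.7167 [ 0.58623709 -0.18833958  0.00079929] [-1.79974164e+02 -6.22652285e-03  8.07670077e+01] [-0.45705161  1.01958635 -2.17879842] 0.5710336260961181
tcp in rec [-0.0675  0.0131]
```

View pics/s22c.png

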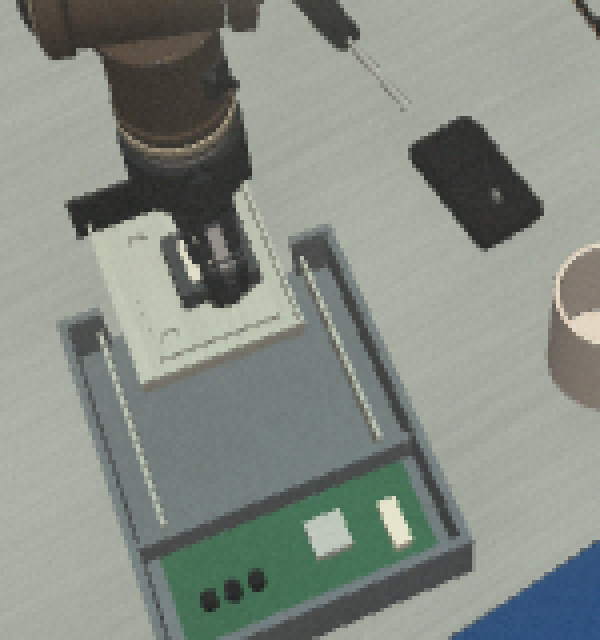

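{"fn": "step_arm", "kwargs": {"commands": [[1,0,0,0.01,0,0,0],[1,0,0,0.02,0,0,0],[1,0,0,0.03,0,0,0],[1,0,0,0.035,0,0,0],[1,0,0,0.035,0,0,0]]}}

```text
t: 17.18
position: [0.5862, -0.1884, -0.0044]
tool_rot: [-180.0, -0.0, 80.8]
ft_force: [0.2, -0.1, -2.1]
gripper_width: 0.569
```

```bash
python3 sl.py s23
```

```text
17.1833 [ 0.58620578 -0.18835603 -0.00437707] [-1.79978748e+02 -4.30262692e-03  8.07615195e+01] [ 0.18811176 -0.13240048 -2.14676332] 0.5685694361915451
tcp in rec [-0.0675  0.0131]
```

Still the full weight (−2.1 N) on the tool; go down in 0.75 mm rows.

{"fn": "step_arm", "kwargs": {"commands": [[1,0,0,0.005,0,0,0],[1,0,0,0.01,0,0,0],[1,0,0,0.01,0,0,0],[1,0,0,0.01,0,0,0],[1,0,0,0.01,0,0,0]]}}

```text
t: 17.65
position: [0.5869, -0.1886, -0.0046]
tool_rot: [180.0, 0.0, 80.8]
ft_force: [-1.5, 0.9, 6.3]
gripper_width: 0.569
```

{"fn": "step_arm", "kwargs": {"commands": [[1,0,0,0.005,0,0,0],[1,0,0,0.01,0,0,0],[1,0,0,0.01,0,0,0],[1,0,0,0.01,0,0,0],[1,0,0,0.01,0,0,0]]}}

```text
t: 18.07
position: [0.5881, -0.1888, -0.0046]
tool_rot: [179.9, 0.0, 80.8]
ft_force: [-1.6, 1.9, 10.8]
gripper_width: 0.568
```

{"fn": "step_arm", "kwargs": {"commands": [[1,0,0,-0.01,0,0,0],[1,0,0,-0.013,0,0,0],[0,0,0,-0.013,0,0,0],[-0.5,0,0,-0.013,0,0,0],[-0.5,0,0,-0.013,0,0,0]]}}

```text
t: 18.48
position: [0.5859, -0.1883, -0.0058]
tool_rot: [-180.0, -0.0, 80.8]
ft_force: [1.1, -0.5, -0.5]
gripper_width: 0.747
```

{"fn": "step_arm", "kwargs": {"commands": [[-0.5,0,0,0,0,0,0],[-0.5,0,0,0,0,0,0],[-0.5,0,0,0,0,0,0],[-0.5,0,0,0,0,0,0],[-0.5,0,0,-0.05,0,0,0]]}}

```text
t: 18.9
position: [0.5848, -0.1878, 0.0008]
tool_rot: [-179.8, -0.0, 80.8]
ft_force: [-0.0, 0.8, -0.3]
gripper_width: 0.749
```

```bash
python3 sl.py s24
```

```text
18.9 [ 0.58477744 -0.18780797  0.00082764] [-1.79797655e+02 -4.44310309e-02  8.07633191e+01] [-0.03545121  0.78488806 -0.2701774 ] 0.7489505608928546
tcp in rec [-0.069   0.0134]
```

View pics/s24c.png

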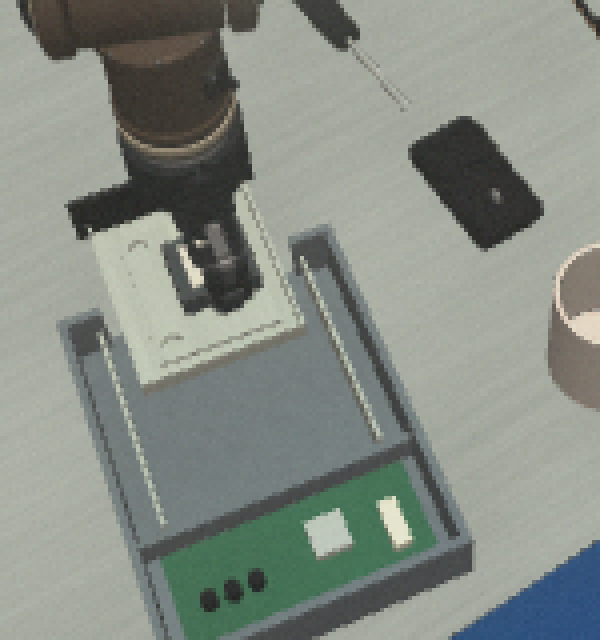

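{"fn": "step_arm", "kwargs": {"commands": [[-0.5,0,0,-0.12,0,0,0],[-0.5,0,0,-0.3,0,0,0],[-0.5,0,0,-0.5,0,0,0],[-0.5,0,0,-0.7,0,0,0],[-0.5,0,0,-0.86,0,0,0]]}}

```text
t: 19.37
position: [0.5874, -0.1888, 0.1343]
tool_rot: [179.8, 0.0, 80.8]
ft_force: [1.1, 0.6, -0.3]
gripper_width: 0.747
```

```bash
python3 sl.py s25
python3 - <<'E'
from h import *
plan([(*fw((-.2,0,.13),f['R']),-9.23)])
b=load('s25');Rr=f['R'];X=xyz(b)
P=X[(b['range_z']>0)&(X[...,2]>.005)&(X[...,2]<.06)];w=P-np.r_[Rr[:2],0];c,s=np.cos(Rr[2]),np.sin(Rr[2]);l=np.stack([c*w[:,0]+s*w[:,1],-s*w[:,0]+c*w[:,1],w[:,2]],-1)
for y0 in(-.03,.0,.03):
    k=l[(abs(l[:,1]-y0)<.006)&(l[:,0]>-.16)&(l[:,0]<.01)];h=np.floor(k[:,0]/.006).astype(int)
    print(y0,[(int(b*6+3),int(np.median(k[h==b,2])*1000)) for b in np.unique(h)])
E
```

```text
19.3667 [ 0.58739283 -0.18880949  0.13431425] [1.79826997e+02 3.88020558e-02 8.07650604e+01] [ 1.13389187  0.59798355 -0.28031564] 0.7466301132661698
tcp in rec [-0.0663  0.0128]
[-0.08, -0.917, 0.055] [0.007, -0.005, 1.0] max 0.92 len 0.138
-0.03 [(-135, 32), (-129, 28), (-123, 10), (-117, 12), (-111, 13), (-105, 10), (-99, 12), (-93, 13), (-87, 14), (-81, 13), (-75, 13), (-69, 12), (-63, 13), (-57, 13), (-51, 14), (-45, 15), (-39, 14), (-33, 13), (-27, 10), (-21, 12), (-15, 13), (-9, 10), (-3, 21), (3, 8), (9, 6)]
0.0 [(-141, 46), (-135, 35), (-129, 25), (-123, 9), (-117, 15), (-111, 15), (-105, 14), (-99, 17), (-87, 34), (-81, 34), (-75, 33), (-69, 34), (-63, 33), (-57, 35), (-51, 34), (-45, 33), (-39, 24), (-33, 12), (-27, 13), (-21, 13), (-15, 13), (-9, 9), (-3, 13), (3, 13), (9, 7)]
0.03 [(-123, 9), (-117, 12), (-111, 14), (-105, 13), (-99, 16), (-87, 34), (-81, 34), (-75, 34), (-69, 34), (-63, 34), (-57, 33), (-51, 33), (-45, 34), (-39, 20), (-33, 14), (-27, 13), (-21, 15), (-15, 13), (-9, 12), (-3, 17), (3, 14), (9, 6)]
```

View pics/s25c.png

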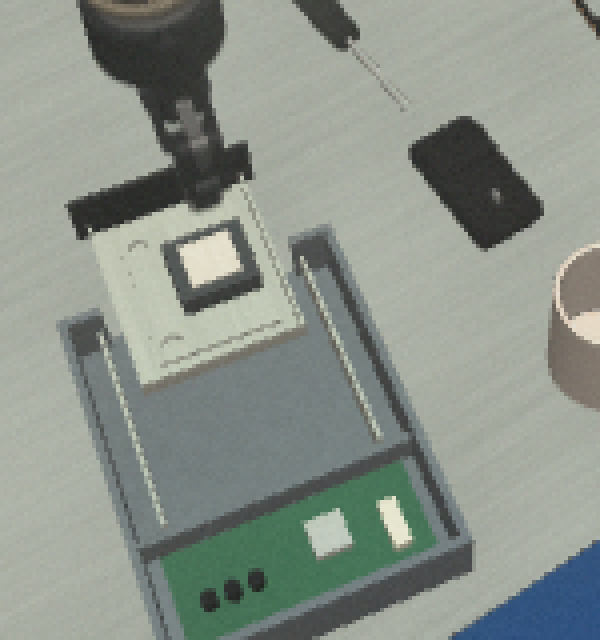

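{"fn": "step_arm", "kwargs": {"commands": [[1,-0.01,-0.15,0,0,0,0.08],[1,-0.03,-0.35,0,0,0,0.16],[1,-0.05,-0.55,0,0,0,0.24],[1,-0.07,-0.75,0,0,0,0.32],[1,-0.08,-0.92,0,0,0,0.4]]}}

```text
t: 19.83
position: [0.4464, -0.1778, 0.1314]
tool_rot: [-180.0, 0.0, 44.6]
ft_force: [-0.6, 0.2, -0.1]
gripper_width: 0.036
```

{"fn": "step_arm", "kwargs": {"commands": [[1,0,0,0,0,0,0.08],[1,0,0,0,0,0,0.16],[1,0,0,0.1,0,0,0.24],[1,0,0,0.2,0,0,0.32],[1,0,0,0.3,0,0,0.4]]}}

```text
t: 20.25
position: [0.4489, -0.1786, 0.0868]
tool_rot: [179.9, -0.1, 8.8]
ft_force: [-0.6, -0.9, -0.3]
gripper_width: -0.003
```

{"fn": "step_arm", "kwargs": {"commands": [[1,0,0,0,0,0,0.08],[1,0,0,0,0,0,0.16],[1,0,0,0,0,0,0.2],[1,0,0,0,0,0,0.2],[1,0,0,0,0,0,0.2]]}}

```text
t: 20.67
position: [0.4485, -0.1782, 0.0866]
tool_rot: [180.0, -0.0, -8.7]
ft_force: [0.8, 0.2, 0.2]
gripper_width: 0.0
```

```bash
python3 sl.py s26
python3 - <<'E'
from h import *
plan([(*fw((-.2,0,.003),f['R']),-9.23)])
b=load('s26');p,R,_=now();X=xyz(b);L=R.inv().apply((X-p).reshape(-1,3)).reshape(X.shape)
m=(np.abs(L[...,0])<.02)&(np.abs(L[...,1])<.03)&(X[...,2]>.03)&(L[...,2]>-.06)&(b['range_z']>0)
q=L[m];q=q[np.argsort(-q[:,2])];print((q[:10]*1000).round(),q.max(0),q.min(0))
E
```

```text
20.6667 [ 0.4485091  -0.17822139  0.08661188] [ 1.79985490e+02 -4.40488045e-02 -8.74547476e+00] [0.79167152 0.22648432 0.18748256] 4.950292254486171e-05
tcp in rec [-0.205  0.001]
[0.033, 0.007, 0.557] [0.0, -0.0, 0.005] max 0.56 len 0.084
[[ 10.  -5. -19.]
 [ 11.   6. -21.]
 [ 11.  -2. -22.]
 [  7.  10. -23.]
 [ 13.   4. -23.]
 [ 11.  -6. -24.]
 [ 16.   1. -24.]
 [ 12.   0. -25.]
 [ 10.  -3. -25.]
 [ 10.   8. -25.]] [ 0.01559961  0.01786322 -0.01936563] [-0.00812105 -0.01793555 -0.05989485]
```

View pics/s26c.png

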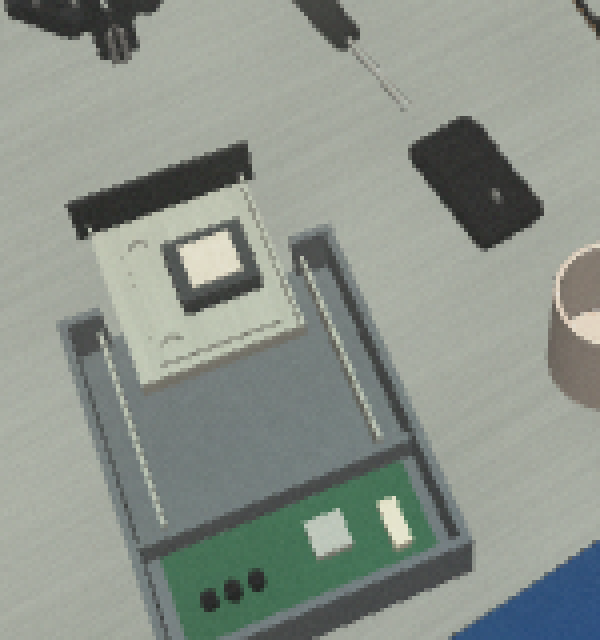

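{"fn": "step_arm", "kwargs": {"commands": [[1,0,0,0.12,0,0,0.005],[1,0,0,0.28,0,0,0.005],[1,0,0,0.42,0,0,0.005],[1,0,0,0.52,0,0,0.005],[1,0,0,0.55,0,0,0.005]]}}

```text
t: 21.13
position: [0.4463, -0.1771, 0.0016]
tool_rot: [-179.9, 0.2, -9.2]
ft_force: [-0.5, -0.2, -0.2]
gripper_width: -0.0
```

{"fn": "step_arm", "kwargs": {"commands": [[1,0.08,0,0,0,0,0],[1,0.16,0,0,0,0,0],[1,0.24,0,0,0,0,0],[1,0.32,0,0,0,0,0],[1,0.34,0,0,0,0,0]]}}

```text
t: 21.55
position: [0.5017, -0.1875, 0.0052]
tool_rot: [179.9, -0.3, -9.2]
ft_force: [-0.3, 0.4, 0.2]
gripper_width: 0.003
```

```bash
python3 sl.py s27
```

```text
21.55 [ 0.50174116 -0.18749984  0.00520171] [179.931868    -0.26020234  -9.24292127] [-0.28944859  0.39020199  0.20514224] 0.0028606708146830997
tcp in rec [-0.151   0.0004]
```

View pics/s27c.png

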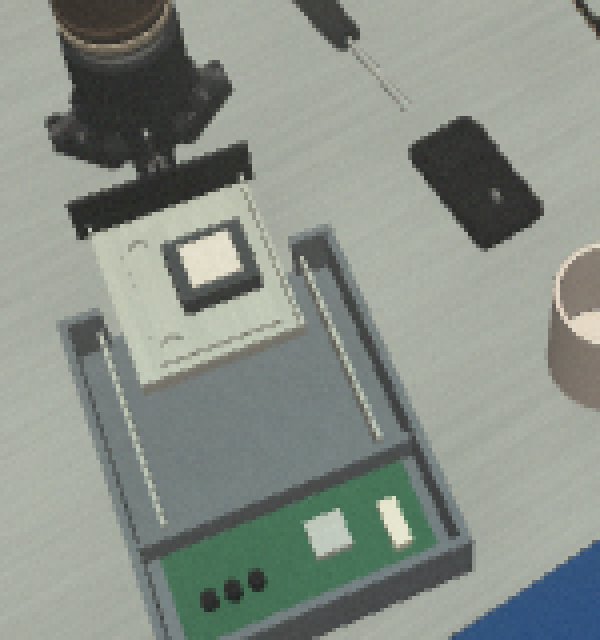

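{"fn": "step_arm", "kwargs": {"commands": [[1,0.03,0,0,0,0,0],[1,0.07,0,0,0,0,0],[1,0.12,0,0,0,0,0],[1,0.17,0,0,0,0,0],[1,0.22,0,0,0,0,0]]}}

```text
t: 22.02
position: [0.531, -0.1914, 0.0035]
tool_rot: [-180.0, 0.1, -9.3]
ft_force: [-1.7, 0.6, 0.1]
gripper_width: -0.006
```

{"fn": "step_arm", "kwargs": {"commands": [[1,0.05,0,0,0,0,0],[1,0.1,0,0,0,0,0],[1,0.15,0,0,0,0,0],[1,0.2,0,0,0,0,0],[1,0.24,0,0,0,0,0]]}}

```text
t: 22.43
position: [0.5675, -0.1976, 0.0035]
tool_rot: [-180.0, 0.0, -9.3]
ft_force: [-3.6, 0.8, -0.8]
gripper_width: 0.0
```

```bash
python3 sl.py s28
```

```text
22.4333 [ 0.56750494 -0.1975755   0.00354212] [-1.79995720e+02  3.72519349e-03 -9.29793134e+00] [-3.64554149  0.82563262 -0.78680271] 0.00014445785510478867
tcp in rec [-0.0845  0.001 ]
```

View pics/s28c.png

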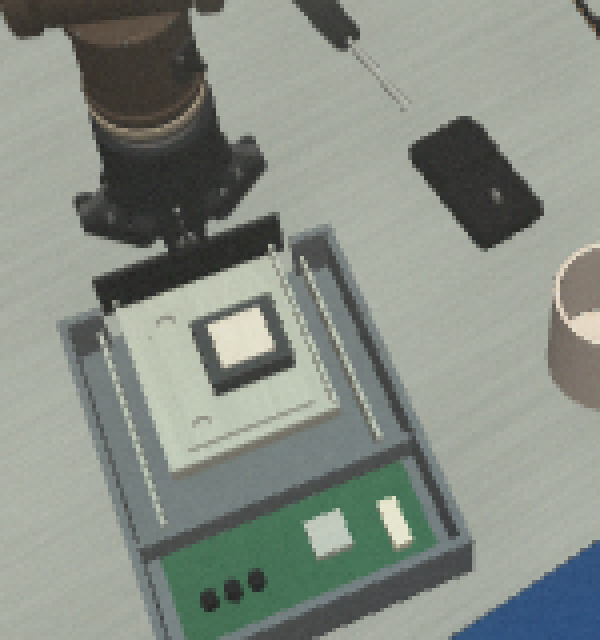

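{"fn": "step_arm", "kwargs": {"commands": [[1,0.04,0,0,0,0,0],[1,0.08,0,0,0,0,0],[1,0.11,0,0,0,0,0],[1,0.14,0,0,0,0,0],[1,0.15,0,0,0,0,0]]}}

```text
t: 22.9
position: [0.5895, -0.2013, 0.0038]
tool_rot: [180.0, -0.0, -9.3]
ft_force: [-4.5, -0.5, 3.5]
gripper_width: 0.002
```

{"fn": "step_arm", "kwargs": {"commands": [[1,0.01,0,0,0,0,0],[1,0.02,0,0,0,0,0],[1,0.03,0,0,0,0,0],[1,0.03,0,0,0,0,0],[1,0.03,0,0,0,0,0]]}}

```text
t: 23.32
position: [0.5892, -0.2013, 0.0039]
tool_rot: [-180.0, 0.5, -9.3]
ft_force: [-11.6, -0.3, 9.5]
gripper_width: -0.001
```

```bash
python3 sl.py s29
```

```text
23.3167 [ 0.58920476 -0.20126886  0.00385007] [-179.96675314    0.52625171   -9.26955922] [-11.57007612  -0.30857345   9.50100454] -0.0012556750201373128
tcp in rec [-0.0625  0.0008]
```

View pics/s29c.png

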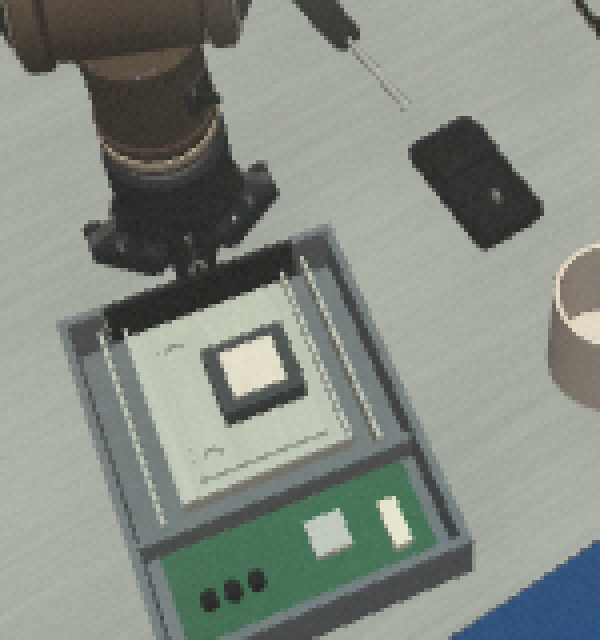

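{"fn": "step_arm", "kwargs": {"commands": [[1,-0.06,0,0,0,0,0],[1,-0.15,0,0,0,0,0],[1,-0.28,0,0,0,0,0],[1,-0.4,0,-0.15,0,0,0],[1,-0.45,0,-0.35,0,0,0]]}}

```text
t: 23.78
position: [0.5219, -0.189, 0.0534]
tool_rot: [-179.9, 0.4, -9.3]
ft_force: [0.0, -0.2, -0.8]
gripper_width: 0.001
```

{"fn": "step_arm", "kwargs": {"commands": [[-0.5,0,0,-0.2,0,0,0],[-0.5,0,0,-0.45,0,0,0],[-0.5,0,0,-0.7,0,0,0],[-0.5,0,0,-0.9,0,0,0],[-0.5,0,0,-1,0,0,0]]}}

```text
t: 24.2
position: [0.5305, -0.1924, 0.2124]
tool_rot: [179.9, -0.7, -9.3]
ft_force: [1.1, 0.0, 1.3]
gripper_width: 0.706
```

```bash
python3 sl.py s30
python3 - <<'E'
from h import *
plan([(*fw((-.14,-.06,.2)),FY),(*fw((-.0676,-.06,.2)),FY)])
a=grab('top','t30'); 
cv2.imwrite('pics/t30c.png',cv2.resize(a['color'][120:260,160:390],None,fx=3.4,fy=3.4,interpolation=3))
b=load('s30');Rr=f['R'];X=xyz(b)
P=X[(b['range_z']>0)&(X[...,2]>-.01)&(X[...,2]<.06)];w=P-np.r_[Rr[:2],0];c,s=np.cos(Rr[2]),np.sin(Rr[2]);l=np.stack([c*w[:,0]+s*w[:,1],-s*w[:,0]+c*w[:,1],w[:,2]],-1)
for y0 in(-.085,-.03,.03,.085):
    k=l[(abs(l[:,1]-y0)<.006)&(l[:,0]>-.09)&(l[:,0]<-.02)];h=np.floor(k[:,0]/.004).astype(int)
    print(y0,[(int(b*4+2),int(np.median(k[h==b,2])*1000)) for b in np.unique(h)])
E
```

```text
24.2 [ 0.53049518 -0.19238342  0.21239026] [179.85248555  -0.68086729  -9.30578764] [1.1151009  0.04536236 1.30372977] 0.7063529690754825
tcp in rec [-0.1218  0.0002]
[-0.82, -2.594, 0.074] [0.002, -0.009, -0.035] max 2.59 len 0.408
[-0.338, -2.62, 0.081] [0.002, -0.009, -0.035] max 2.62 len 0.397
-0.085 [(-90, -1), (-86, 0), (-82, 1), (-50, 49), (-46, 28), (-42, 28), (-38, 6), (-34, 7), (-30, 6), (-26, 7), (-22, 5)]
-0.03 [(-90, 0), (-86, 0), (-82, -1), (-78, 0), (-50, 49), (-46, 32), (-42, 25), (-38, 10), (-34, 9), (-30, 12), (-26, 12), (-22, 11)]
0.03 [(-90, 0), (-86, -1), (-82, 0), (-78, 0), (-50, 47), (-46, 38), (-42, 24), (-38, 10), (-34, 9), (-30, 12), (-26, 15), (-22, 12)]
0.085 [(-90, 0), (-86, 0), (-82, 0), (-50, 49), (-46, 36), (-42, 28), (-38, 7), (-34, 33), (-30, 8), (-26, 35), (-22, 15)]
```

View pics/s30c.png

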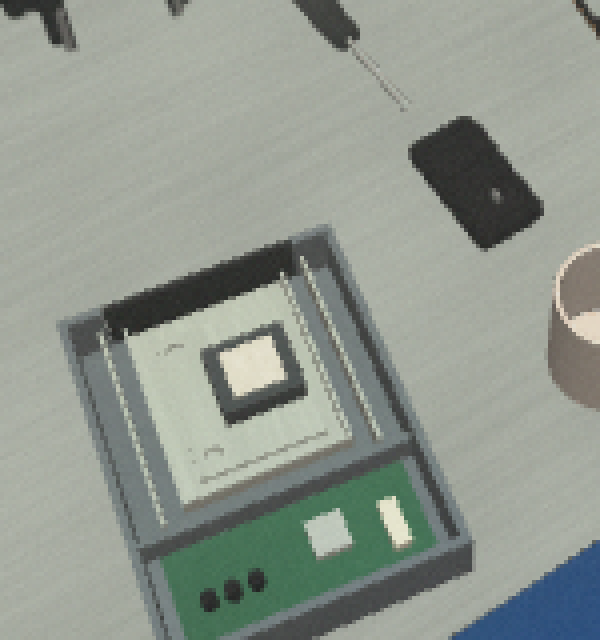

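View pics/t30c.png

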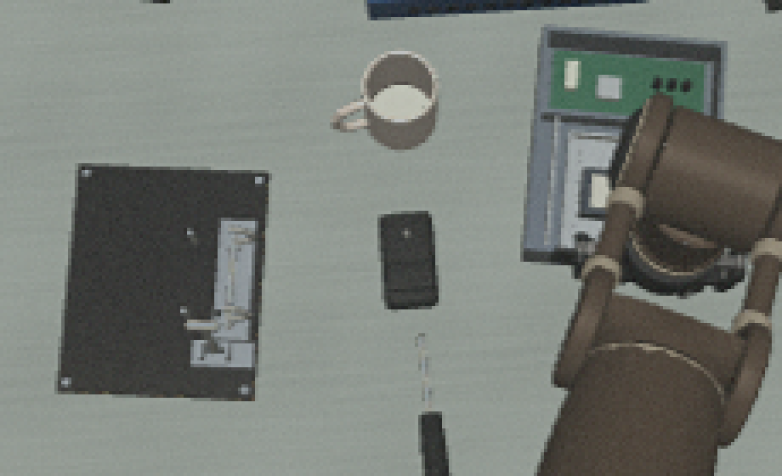

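Run:
```python
from h import *
plan([(*fw((-.03,-.06,.17)),FY)])
```

```text
[-0.082, -2.633, 0.268] [0.002, -0.008, -0.035] max 2.63 len 0.397
```

{"fn": "step_arm", "kwargs": {"commands": [[1,0,-0.15,0,0,0,-0.01],[1,-0.01,-0.35,0,0,0,-0.02],[1,-0.02,-0.55,0,0,0,-0.035],[1,-0.02,-0.75,0,0,0,-0.035],[1,-0.03,-0.95,0,0,0,-0.035]]}}

```text
t: 24.72
position: [0.5449, -0.0482, 0.2045]
tool_rot: [-180.0, 0.0, -6.2]
ft_force: [0.8, -0.2, -0.4]
gripper_width: 0.032
```

{"fn": "step_arm", "kwargs": {"commands": [[1,0,-0.2,0,0,0,0],[1,0,-0.4,0,0,0,0],[1,0,-0.6,0,0,0,0],[1,0,-0.8,0,0,0,0],[1,0,-0.95,0,0,0,0]]}}

```text
t: 25.13
position: [0.56, 0.0945, 0.2044]
tool_rot: [-180.0, 0.1, -6.1]
ft_force: [0.5, 0.3, 0.7]
gripper_width: -0.001
```

Run:
```python
from h import *
print(now()[0],now()[1].as_euler('xyz',degrees=True),now()[2]['gripper_width'])
plan([(*fw((-.03,-.06,.17)),FY),(*fw((-.035,-.06,.0874)),FY)])
```

```text
[0.5599689  0.09449889 0.20435826] [-1.79950989e+02  7.31790139e-02 -6.10453573e+00] -0.0006339738577984648
[0.077, -0.709, 0.23] [-0.001, 0.001, 0.001] max 0.71 len 0.112
[0.045, -0.709, 0.78] [-0.001, 0.001, 0.001] max 0.78 len 0.158
```

{"fn": "step_arm", "kwargs": {"commands": [[1,0.02,-0.2,0,0,0,0],[1,0.04,-0.4,0,0,0,0],[1,0.06,-0.58,0.05,0,0,0],[1,0.077,-0.7,0.12,0,0,0],[1,0.077,-0.709,0.23,0,0,0]]}}

```text
t: 25.55
position: [0.585, 0.2007, 0.1713]
tool_rot: [-179.8, -0.2, -6.0]
ft_force: [0.5, 0.4, 0.9]
gripper_width: 0.001
```

{"fn": "step_arm", "kwargs": {"commands": [[1,0,0,0.05,0,0,0],[1,0,0,0.15,0,0,0],[1,0,0,0.25,0,0,0],[1,0,0,0.35,0,0,0],[1,0,0,0.4,0,0,0]]}}

```text
t: 25.97
position: [0.5813, 0.1954, 0.1083]
tool_rot: [179.9, 0.3, -6.2]
ft_force: [-0.6, 0.8, 0.2]
gripper_width: -0.001
```

```bash
cat > lv.py <<'E'
from h import *
import sys
tag=sys.argv[1]
o=now();print(o[2]['t'],o[0],o[1].as_euler('xyz',degrees=True),o[2]['ft_force'],o[2]['gripper_width'])
b=grab('scene',tag)
cv2.imwrite(f'pics/{tag}c.png',cv2.resize(b['color'][120:240,280:400],None,fx=5,fy=5,interpolation=3))
Rr=f['F'];w=o[0]-np.r_[Rr[:2],0];c,s=np.cos(Rr[2]),np.sin(Rr[2]);print('tcp in file',np.round([c*w[0]+s*w[1],-s*w[0]+c*w[1],w[2]],4))
E
python3 lv.py s31
python3 - <<'E'
from h import *
W=[]
for a in(95,88,80,72,65,58,51,44,36,27,18):
    r=np.radians(a);d=np.array([-np.cos(r),np.sin(r)]);n=np.array([np.sin(r),np.cos(r)]);C=.078*d+.004*n
    W.append((*fw((-.075+C[0]+.011,-.06,.03+C[1]-.020)),FY)); print(a,end=' ')
plan(W)
E
```

```text
25.9667 [0.58125388 0.19538638 0.10833283] [179.89909984   0.26203086  -6.19700413] [-0.56182143  0.82546712  0.22959393] -0.0011451211658472648
tcp in file [-0.0311 -0.0638  0.1083]
95 88 80 72 65 58 51 44 36 27 18 [-0.142, -0.027, 0.135] [0.001, 0.004, -0.001] max 0.14 len 0.03
[-0.206, -0.027, 0.13] [0.001, 0.004, -0.001] max 0.21 len 0.037
[-0.278, -0.027, 0.135] [0.001, 0.004, -0.001] max 0.28 len 0.047
[-0.349, -0.027, 0.149] [0.001, 0.004, -0.001] max 0.35 len 0.057
[-0.41, -0.027, 0.17] [0.001, 0.004, -0.001] max 0.41 len 0.067
[-0.467, -0.027, 0.198] [0.001, 0.004, -0.001] max 0.47 len 0.076
[-0.52, -0.027, 0.232] [0.001, 0.004, -0.001] max 0.52 len 0.086
[-0.569, -0.027, 0.273] [0.001, 0.004, -0.001] max 0.57 len 0.095
[-0.618, -0.027, 0.326] [0.001, 0.004, -0.001] max 0.62 len 0.105
[-0.664, -0.028, 0.394] [0.001, 0.004, -0.001] max 0.66 len 0.116
[-0.698, -0.028, 0.468] [0.001, 0.004, -0.001] max 0.7 len 0.126
```

View pics/s31c.png

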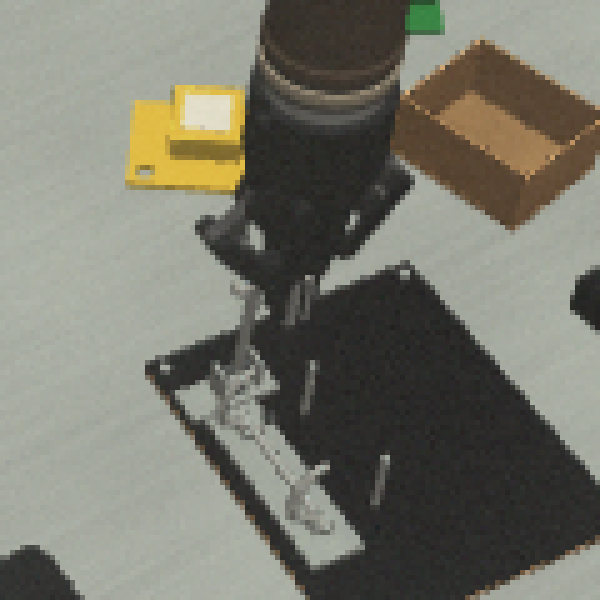

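{"fn": "step_arm", "kwargs": {"commands": [[1,0,-0.02,0.06,0,0,0],[1,0,-0.02,0.13,0,0,0],[1,0,-0.02,0.14,0,0,0],[1,0,-0.02,0.14,0,0,0],[1,0,-0.02,0.14,0,0,0]]}}

```text
t: 26.43
position: [0.5841, 0.1996, 0.091]
tool_rot: [-180.0, -0.0, -6.2]
ft_force: [0.7, -0.7, -0.4]
gripper_width: 0.001
```

```bash
python3 lv.py s32
python3 - <<'E'
from h import *
W=[]
for a in(95,88,80,72,65,58,51,44,36,27,18):
    r=np.radians(a);d=np.array([-np.cos(r),np.sin(r)]);n=np.array([np.sin(r),np.cos(r)]);C=.078*d+.004*n
    W.append((*fw((-.075+C[0]+.011,-.06,.03+C[1]-.020)),FY)); print(a,end=' ')
plan(W)
E
```

```text
26.4333 [0.58407548 0.19959513 0.09101869] [-1.79991411e+02 -2.69401852e-02 -6.15136635e+00] [ 0.69073655 -0.65530506 -0.40541831] 0.0009075190148379469
tcp in file [-0.0288 -0.0593  0.091 ]
95 88 80 72 65 58 51 44 36 27 18 [-0.165, 0.005, 0.026] [-0.0, -0.001, -0.0] max 0.16 len 0.025
[-0.228, 0.005, 0.021] [-0.0, -0.001, -0.0] max 0.23 len 0.034
[-0.301, 0.005, 0.025] [-0.0, -0.001, -0.0] max 0.3 len 0.045
[-0.372, 0.005, 0.039] [-0.0, -0.001, -0.0] max 0.37 len 0.056
[-0.432, 0.005, 0.059] [-0.0, -0.001, -0.0] max 0.43 len 0.065
[-0.49, 0.005, 0.087] [-0.0, -0.001, -0.0] max 0.49 len 0.075
[-0.543, 0.005, 0.121] [-0.0, -0.001, -0.0] max 0.54 len 0.083
[-0.592, 0.005, 0.161] [-0.0, -0.001, -0.0] max 0.59 len 0.092
[-0.642, 0.005, 0.214] [-0.0, -0.001, -0.0] max 0.64 len 0.101
[-0.688, 0.005, 0.282] [-0.0, -0.001, -0.0] max 0.69 len 0.112
[-0.723, 0.005, 0.355] [-0.0, -0.001, -0.0] max 0.72 len 0.121
```

View pics/s32c.png

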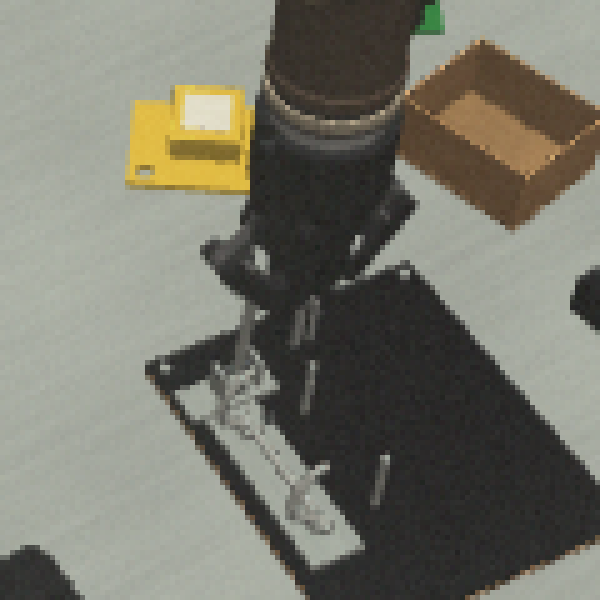

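{"fn": "step_arm", "kwargs": {"commands": [[1,-0.08,0,0.02,0,0,0],[1,-0.16,0,0.03,0,0,0],[1,-0.23,0,0.03,0,0,0],[1,-0.3,0,0.03,0,0,0],[1,-0.37,0,0.04,0,0,0]]}}

```text
t: 26.9
position: [0.5312, 0.2057, 0.0862]
tool_rot: [-179.9, -0.4, -6.1]
ft_force: [6.8, -2.0, -2.3]
gripper_width: -0.001
```

```bash
python3 lv.py s33
```

```text
26.9 [0.53116033 0.20566983 0.08622025] [-179.91272368   -0.41887576   -6.12625468] [ 6.75089287 -1.95483234 -2.31851505] -0.0007911899299829436
tcp in file [-0.082  -0.059   0.0862]
```

View pics/s33c.png

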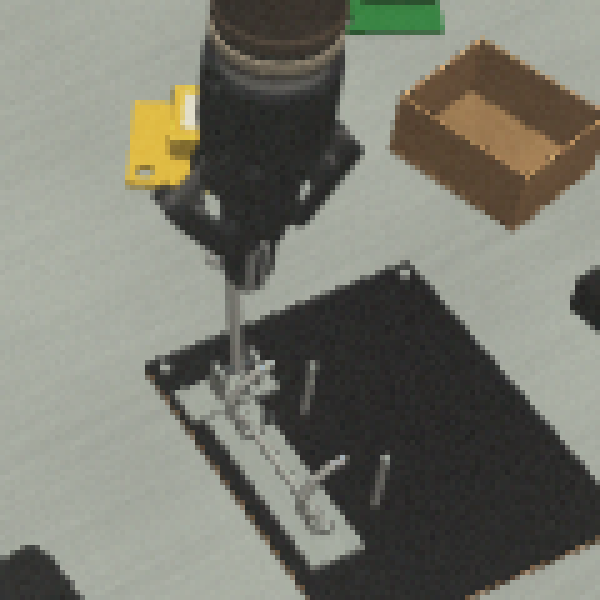

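{"fn": "step_arm", "kwargs": {"commands": [[1,-0.06,0,0.02,0,0,0],[1,-0.12,0,0.05,0,0,0],[1,-0.17,0,0.085,0,0,0],[1,-0.22,0,0.125,0,0,0],[1,-0.27,0,0.18,0,0,0]]}}

```text
t: 27.37
position: [0.4877, 0.2102, 0.058]
tool_rot: [-180.0, 0.0, -6.2]
ft_force: [-0.1, 1.0, -0.3]
gripper_width: -0.001
```

```bash
python3 lv.py s34
```

```text
27.3667 [0.4877155  0.21022414 0.05801524] [-1.79958414e+02  5.23579040e-03 -6.18136444e+00] [-0.065875    1.04073888 -0.30201016] -0.0008784644418585602
tcp in file [-0.1257 -0.0591  0.058 ]
```

View pics/s34c.png

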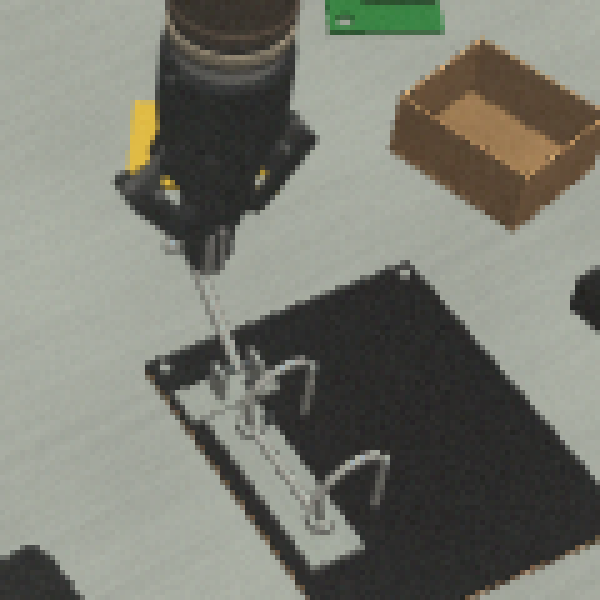

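{"fn": "step_arm", "kwargs": {"commands": [[1,-0.03,0,0.04,0,0,0],[1,-0.06,0,0.09,0,0,0],[1,-0.08,0,0.13,0,0,0],[1,-0.08,0,0.15,0,0,0],[1,-0.08,0,0.15,0,0,0]]}}

```text
t: 27.83
position: [0.4769, 0.2111, 0.0382]
tool_rot: [179.9, 0.1, -6.1]
ft_force: [-7.0, -3.6, 24.6]
gripper_width: -0.004
```

```bash
python3 lv.py s35
```

```text
27.8333 [0.4768705  0.21113704 0.03816647] [ 1.79931762e+02  7.24154096e-02 -6.12722131e+00] [-7.02668026 -3.62930059 24.60111238] -0.0043812166421106444
tcp in file [-0.1366 -0.0594  0.0382]
```

{"fn": "step_arm", "kwargs": {"commands": [[1,0,0,-0.1,0,0,0],[1,0,0,-0.3,0,0,0],[1,0,0,-0.5,0,0,0],[1,0,0,-0.75,0,0,0],[1,0,0,-0.9,0,0,0]]}}

```text
t: 28.3
position: [0.4775, 0.2116, 0.1729]
tool_rot: [-179.9, -0.2, -6.2]
ft_force: [0.7, 0.2, 1.0]
gripper_width: -0.001
```

```bash
python3 lv.py s36
python3 - <<'E'
from h import *
b=load('s36')
print((proj(b,[fw((-.1558,-.06,.056)),fw((-.04,-.03,.053)),fw((.04,-.03,.053))])-[280,120])*5)
E
```

```text
28.3 [0.47748529 0.21161795 0.17292584] [-1.79920600e+02 -1.53303277e-01 -6.15389279e+00] [0.67570109 0.18884134 0.9598643 ] -0.0013982280267207231
tcp in file [-0.136  -0.0588  0.1729]
[[174.42287815 250.91043888]
 [311.95591212 361.62190845]
 [385.08867172 454.43944542]]
```

View pics/s36c.png

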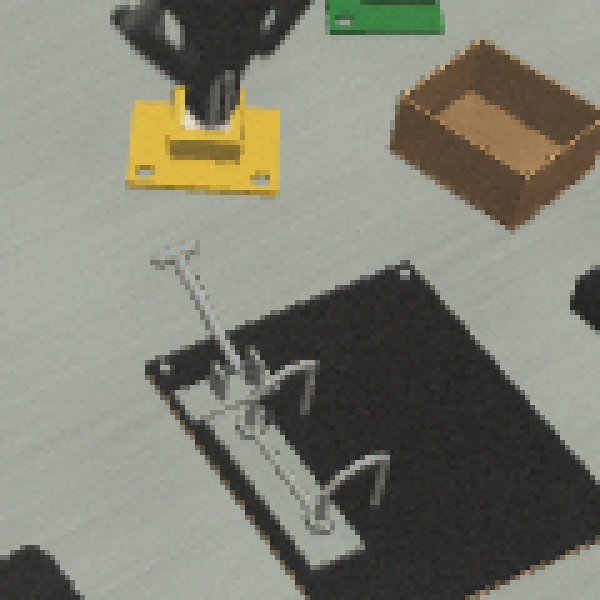

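Run:
```python
from h import *
b=grab('scene','s37');print(now()[2]['t'],now()[2]['ft_force'])
```

```text
28.4 [ 1.01345982  0.23377038 -0.08983894]
```

View pics/s37.png

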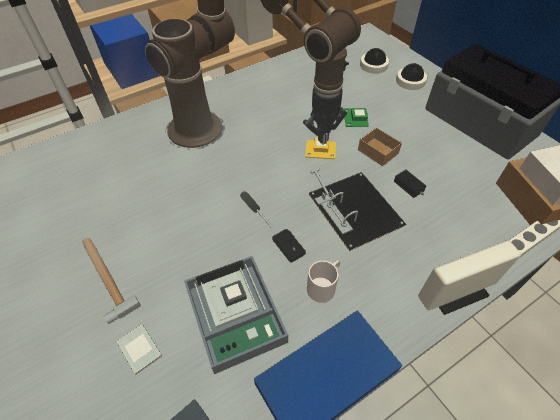

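The picture shows the sled flush at about (230,285) with the carrier flat inside it. The lever is down at (318,175), the rings are shut, and the bystanders are where they were.

```bash
python3 -c "
from bench import arm
print(arm.finish_job())"
```

```text
the job is handed in; nothing more can be done
None
```

The job is done and handed in at about 28 s of the 72 s allowed. I lifted the lever so the rings sprang open and took the aluminium carrier off the posts. I laid it flat, module up, in the sled, pushed the sled home, and pressed the lever down until the rings shut.

**Last checks:**
- **Sled:** the depth data put the front plate level with the recorder's front at -50 mm. At the end it held still under about 12 N, against 2 to 4 N while sliding.
- **Carrier:** it lies flat inside the sled, well clear of the walls.
- **Lever:** the bar is within about 2 px of its predicted down position. The final press met a hard stop at about 25 N. In the picture the arches are on the posts.
- **Other things:** none of the bystanders in view looks moved, and the gripper is clear of everything.

**What failed or disagreed:**
- **Fingertips:** they stand about 30 mm farther back than the interface text says, about 20 mm behind the reported TCP when shut. I worked from the depth images instead.
- **Lever grip:** because of that, the first grip slipped off the bar with the lever still down. The second slipped too, but only once the lever was past its over-centre point, so it sprang fully up.

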